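# Lift slide carriers off the drain stand into their staining troughs

### The arm

A 6-joint arm with a two-finger parallel gripper is mounted at the origin on a cart in front of the work surface, level with it; the furniture and walls round the work are solid. World frame = base frame: x ahead of the robot, y to its left, z up, the work surface at z = 0. Lengths are in mm, angles in rad, forces in N, time in s.
With the tool pointing down it reaches from about 275 to 750 mm from the base axis. Payload 10.2 kg.
Tool frame: the origin (TCP) lies on the centre line of the jaws, within the pads' length; the fingertips stand 8 mm ahead of it and the grasp point (between the pads) lies 11 mm behind it; x points along the fingers, y is the direction in which the jaws open and shut, and the axes are right-handed (so a half turn about x gives the same grasp; the last joint's range is limited). The gripper opens to 85 mm and grips with 20 to 120 N. Pads are 22 mm wide; open, the fingers measure 114 mm over their backs; the gripper's body (76 mm by 85 mm) begins 54 mm behind the grasp point. The pads swing forward as they close: fully open they stand 13 mm farther back than shut.
Start: joints at [0.926, 0.313, 1.498, -0, 1.331, -0.223], TCP at [214.95, 478.986, 239.294] pointing down, gripper open.
Joint ranges: [-2.94, 2.94], [-0.97, 2.17], [0.19, 2.56], [-1.23, 4.37], [0.02, 3.11], [-2.88, 2.88]. Speed limits (rad/s): [2.39, 2.39, 3.01, 3.14, 3.14, 3.14].

### API

Orientations are given as a unit quaternion [w, x, y, z].
In Python, from rig import ctrl, vision, workorder gives the robot as it stands. The module is installed in compiled form; this text tells all that it offers.
- The arm moves only by the shell command python3 -m jog 'ROWS' [OPENING] [FORCE]. ROWS is JSON, a list that holds one entry, the list of rows, each a list of 6 numbers: the shift along the tool's x, y, z in m, then the turn, a rotation vector about the tool's x, y, z in rad. A call has 1 to 12 rows; each row shifts and turns the commanded pose from where the row before left it, along the tool's axes as they then stand; what a row does not reach is not made up. A row lasts 1/8 s, in which the tool goes at most 62.5 mm and 10.7 degrees, less where a joint would pass 70% of its speed; a pose out of reach is approached as far as the arm can. A call is refused whole if a number of a shift passes 0.0625 or a number of a turn 0.188, either way. A call with a gripper value outside its range is refused whole. OPENING is the closure in counts, from 0 (fully open) to 255 (shut), set as the call begins (- or left out, the last holds). The fingers move at their own pace and stop on an object; FORCE is the grip in N (left out, the last holds). Time passes only in rows, so rows that do not move let the fingers close. It gives the time, the measured TCP pose, the force and the opening at its end, in the units of the state.
- ctrl.sense(): the state, without advancing time (a new reading comes with each control period).
- vision.capture(name): name is "side" or "top"; returns a dict with "image" (384x512x3 uint8, red, green, blue), "mtx" (3x3 intrinsics, pixels), "R" (3x3) and "t" (3): a world point X has camera coordinates R X + t. Camera axes: x right, y down, z forward; pixel columns grow to the right and rows downward; lengths in mm; the calibration is good to about 2 mm. A picture is of the moment at which its call begins. There is no depth.
- workorder.finish_job(): hands the job in, once; it reports no verdict.
The state is a dict: "time_s": time; "joints": joint angles; "dq": joint speeds; "tau": joint torques, N m; "eef_pos": TCP position; "ee_rot": TCP orientation; "force": force on the tool from outside, world axes, zero at the start; "wrist_torque": the same for the moment, N m; "grip_width": opening from 0.0 (shut) to 1.0 (fully open).
Only numpy, scipy, OpenCV 4.12 (cv2) and the standard library are available. Lean on these libraries where they do the work, as an engineer would, in place of code of your own. Each camera call takes 0.05 s, during which the arm holds its last target.

### The job

Take the lid off the long staining trough and lay it flat on the free worktop. Then lift the long slide carrier off its hook and lower it into the long trough until it stands on the trough's floor, and after that do the same with the short carrier and the short trough. Keep the carriers upright, lower rather than drop them, and do not disturb the tall bottle and the beaker.

Things in the scene. Friction and masses are not known exactly. Their poses are not given: they have to be found in the camera images.
- drain_stand: Fixed steel stand; origin under the centre of its 90 (x) x 220 (y) x 12 mm grey base. Two posts carry a crossbar along y (14 mm thick, x = 0, y -100 to 100, axis 240 mm up). Two hooks of 8 mm rod stick out along its own -x, roughly toward the robot, at y = +55 and -55 mm; each is nearly level and its end bends up: tip 89 mm out from the crossbar's axis, 254 mm above the worktop.
- hook_left (a point): Seat (lowest point, rod's centre) of the hook on the stand's +y side, 60 mm out, 237 mm above the worktop; axes as the stand's. To unhook a carrier raise it 20 to 30 mm (at 33 mm its slides touch the rod from below), draw it out 55 mm or more along the stand's -x, then lift on.
- hook_right (a point): The same on the stand's -y side. One carrier hangs on each hook; either may be on either.
- long_carrier_mid (a point): Long slide carrier hanging on one of the two hooks: steel frame with glass slides, box 36 (x) x 100 (y) x 79 (z) mm, 0.26 kg. Above it a wire bail slopes in from both ends to an apex 125 mm above the underside that rests on the hook; on the apex a short stem with a black grip tab. This point is its middle axis, 87 mm above the underside, half-way up. At the start its axes are the stand's; a half turn is the same.
- long_carrier_tab (a point): Centre of the long carrier's black grip tab: 12 (x) x 30 (y) x 32 (z) mm, 71 mm above the carrier's centre point, the top 174 mm above its underside. Axes as the carrier's. Grip it from above, across x or y; under it an 8 mm stem and then the wire bail, 30 mm below this point.
- short_carrier_mid (a point): Short slide carrier hanging on one of the two hooks: steel frame with glass slides, box 36 (x) x 60 (y) x 79 (z) mm, 0.18 kg. Above it a wire bail slopes in from both ends to an apex 125 mm above the underside that rests on the hook; on the apex a short stem with a black grip tab. This point is its middle axis, 87 mm above the underside, half-way up. At the start its axes are the stand's; a half turn is the same.
- short_carrier_tab (a point): Centre of the short carrier's black grip tab: 12 (x) x 30 (y) x 32 (z) mm, 71 mm above the carrier's centre point, the top 174 mm above its underside. Axes as the carrier's. Grip it from above, across x or y; under it an 8 mm stem and then the wire bail, 30 mm below this point.
- long_trough_mid (a point): Long staining trough, grey plastic, loose, 0.7 kg: outside 56 (x) x 120 (y) x 75 (z) mm, walls and floor 4 mm, inside 48 x 112 mm (6 mm play round its carrier). This point is its centre, 37.5 mm up; y along its length. A carrier standing on its floor has its centre point 53.5 mm above this point. Either trough may be at either of two places.
- short_trough_mid (a point): Short, open staining trough, grey plastic, loose, 0.5 kg: outside 56 (x) x 80 (y) x 75 (z) mm, walls and floor 4 mm, inside 48 x 72 mm (6 mm play round its carrier). This point is its centre, 37.5 mm up; y along its length. A carrier standing on its floor has its centre point 53.5 mm above this point. Either trough may be at either of two places.
- lid_mid (a point): Loose lid lying on the long trough, parallel to it, 0.12 kg: grey plate 62 (x) x 126 (y) x 5 mm, a 5 mm plug (42 x 104) below that sits in the mouth, a black knob 20 mm across and 30 mm high on top. This point is half-way up its 40 mm: 20 mm above the plug's underside, 10 mm above the plate's top, 20 mm below the knob's top. It lifts straight off; on the worktop it stands on its plug.
- microscope_front (a point): Right front corner of the stage of the fixed microscope, 160 mm above the worktop. The microscope reaches from here 0.2 m to the left (+y) and back (+x) and stands about 0.4 m high; the centrifuge left of it (85 mm high, lid standing open) begins 0.47 m from the robot's axis. Stay in front of both; the worktop's front edge is at x = 0.38.
- tall_bottle_mid (a point): Bystander: loose brown bottle, white cap, 58 mm across, 130 mm high; its centre. Near the front of the worktop, right of the troughs. Leave alone.
- beaker_mid (a point): Bystander: loose glass beaker, 66 mm across, 85 mm high; its centre. Near the front of the worktop; it and the bottle may have changed places. Leave alone.

How it is judged (in metres and radians):
On the way, in this order (a step that is already met when the one before it is completed fails the run):
1. the lid lies flat on the worktop beside the troughs, let go (height (world z) of lid_mid between 0.012 and 0.026 m and angle between lid_mid's own z axis and vertical below 0.1 rad and horizontal distance between lid_mid and long_trough_mid above 0.055 m and contact force between the fingers and lid below 0.1 N and linear speed of lid below 0.03 m/s), for 0.2 s.
2. the long carrier stands upright on the floor of the long trough, let go (x of long_carrier_mid in the frame of long_trough_mid between -0.012 and 0.012 m and y of long_carrier_mid in the frame of long_trough_mid between -0.016 and 0.016 m and z of long_carrier_mid in the frame of long_trough_mid between 0.047 and 0.06 m and angle between the y axis of long_carrier_mid and the y axis of long_trough_mid, either way round below 0.2 rad and angle between long_carrier_mid's own z axis and vertical below 0.12 rad and angle between long_trough_mid's own z axis and vertical below 0.1 rad and height (world z) of long_trough_mid between 0.03 and 0.045 m and contact force between the fingers and long_carrier below 0.1 N and linear speed of long_carrier below 0.03 m/s), for 0.2 s.
3. the short carrier stands upright on the floor of the short trough, let go (x of short_carrier_mid in the frame of short_trough_mid between -0.012 and 0.012 m and y of short_carrier_mid in the frame of short_trough_mid between -0.016 and 0.016 m and z of short_carrier_mid in the frame of short_trough_mid between 0.047 and 0.06 m and angle between the y axis of short_carrier_mid and the y axis of short_trough_mid, either way round below 0.2 rad and angle between short_carrier_mid's own z axis and vertical below 0.12 rad and angle between short_trough_mid's own z axis and vertical below 0.1 rad and height (world z) of short_trough_mid between 0.03 and 0.045 m and contact force between the fingers and short_carrier below 0.1 N and linear speed of short_carrier below 0.03 m/s), for 0.2 s.
At the end, for the whole second after the job is handed in: Each carrier stands let go on the floor of its own trough (within 6.5 mm of full depth, 12 mm across and 16 mm along of the middle, 0.2 rad in yaw, 0.12 rad tilt), troughs level on the worktop, the lid flat on the worktop over 55 mm (centres) from the long trough, all at rest (height (world z) of lid_mid between 0.012 and 0.026 m and angle between each of lid_mid, long_trough_mid, short_trough_mid's own z axis and vertical below 0.1 rad and horizontal distance between lid_mid and long_trough_mid above 0.055 m and x of long_carrier_mid in the frame of long_trough_mid between -0.012 and 0.012 m and y of long_carrier_mid in the frame of long_trough_mid between -0.016 and 0.016 m and z of long_carrier_mid in the frame of long_trough_mid between 0.047 and 0.06 m and angle between the y axis of long_carrier_mid and the y axis of long_trough_mid, either way round below 0.2 rad and angle between each of long_carrier_mid, short_carrier_mid's own z axis and vertical below 0.12 rad and height (world z) of long_trough_mid between 0.03 and 0.045 m and x of short_carrier_mid in the frame of short_trough_mid between -0.012 and 0.012 m and y of short_carrier_mid in the frame of short_trough_mid between -0.016 and 0.016 m and z of short_carrier_mid in the frame of short_trough_mid between 0.047 and 0.06 m and angle between the y axis of short_carrier_mid and the y axis of short_trough_mid, either way round below 0.2 rad and height (world z) of short_trough_mid between 0.03 and 0.045 m and linear speed of each of lid, long_carrier, short_carrier, long_trough, short_trough below 0.03 m/s); the robot touches nothing.
It fails at once if the long carrier is dropped into the trough (faster than 0.5 m/s as it goes in) (horizontal distance between long_carrier_mid and long_trough_mid below 0.03 m and height (world z) of long_carrier_mid below 0.157 m and linear speed of long_carrier above 0.5 m/s).
It fails at once if the short carrier is dropped into the trough (faster than 0.5 m/s as it goes in) (horizontal distance between short_carrier_mid and short_trough_mid below 0.03 m and height (world z) of short_carrier_mid below 0.157 m and linear speed of short_carrier above 0.5 m/s).
It fails at once if a carrier is tipped more than 40 degrees (slides would fall out) (angle between any of long_carrier_mid, short_carrier_mid's own z axis and vertical above 0.7 rad).
It fails at once if the tall bottle is pushed more than 30 mm or knocked over (distance of tall_bottle_mid from where it was at the start of the episode above 0.03 m or angle between tall_bottle_mid's own z axis and vertical above 0.5 rad).
It fails at once if the beaker is pushed more than 30 mm or knocked over (distance of beaker_mid from where it was at the start of the episode above 0.03 m or angle between beaker_mid's own z axis and vertical above 0.5 rad).
It also fails if it takes over 72 s, if anything falls off the work surface, if the arm or the gripper's body presses on something with over 40 N, if the wrist force passes 120 N, or if a joint passes its speed limit or range.

## Working session

There is one attempt and no reset: what is moved stays moved. The work goes in short steps, Python scripts to look and compute and a shell command to move; the robot and the scene stay as the last step left them, time stands still between calls to the robot, and variables do not carry over. Pictures are saved under pics/ and viewed, and the job is handed in when it is done.

```bash
ls; mkdir -p pics; python3 - <<'E'
from rig import ctrl, vision
import cv2,pickle
s=ctrl.sense();print(s)
for n in("side","top"):
    c=vision.capture(n);pickle.dump(c,open(n+"0.pkl","wb"))
    cv2.imwrite(f"pics/{n}0.png",c["image"][:,:,::-1]);print(n,c["mtx"].tolist(),c["R"].tolist(),c["t"].tolist())
E
```

```text
pics
{'time_s': 0.0, 'joints': array([ 9.25617087e-01,  3.13462512e-01,  1.49843025e+00, -1.88419886e-06,
        1.33101320e+00, -2.23395305e-01]), 'dq': array([-0.00014336, -0.00119887, -0.00025361,  0.00017383,  0.0013923 ,
       -0.00105808]), 'tau': array([-1.17705789e-03, -4.12250662e+01, -2.59745389e+01, -2.69604134e-04,
        4.15256945e-03,  1.34569527e-05]), 'eef_pos': array([214.78591758, 478.78235575, 238.73124472]), 'ee_rot': array([ 0.69124564,  0.14759853,  0.69163521, -0.14844152]), 'force': array([0.38826368, 0.71889644, 0.2348623 ]), 'wrist_torque': array([-0.00910362,  0.00733729,  0.01326285]), 'grip_width': 1.0009201034706887}
side [[436.31428844380656, 0.0, 254.3611406095177], [0.0, 436.31428844380656, 188.86596036352975], [0.0, 0.0, 1.0]] [[0.8946581930985414, -0.44625974006394475, -0.020951418083599987], [-0.267971936539781, -0.49852255608877083, -0.82441876634259], [0.35746014987516145, 0.743187395929707, -0.5655923759939205]] [-487.48083026128376, 234.40059923324242, 1295.5889499796572]
top [[378.0779319823513, 0.0, 258.196388023875], [0.0, 378.0779319823513, 191.68164395826085], [0.0, 0.0, 1.0]] [[0.0036274432036901695, -0.9999175878268936, 0.012314999401192095], [-0.9815457313920845, -0.005914829264066076, -0.19113605620278765], [0.191193145383882, -0.011394399906283235, -0.9814862957825715]] [-90.92846827681261, 544.1910890532539, 1414.2295544994815]
```

```bash
sleep 1
```

```text
(no output)
```

View pics/side0.png

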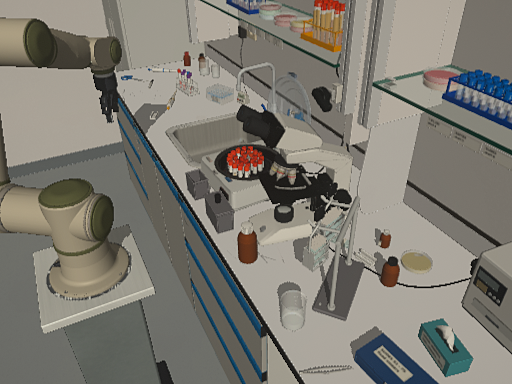

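View pics/top0.png

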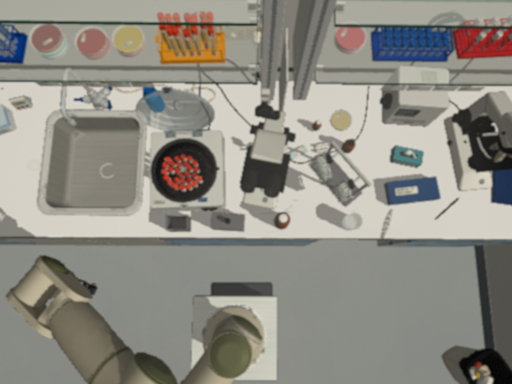

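```bash
python3 - <<'E'
import cv2
a=cv2.imread("pics/side0.png")[150:330,170:370];cv2.imwrite("pics/s0c.png",cv2.resize(a,None,fx=3.3,fy=3.3,interpolation=cv2.INTER_CUBIC))
a=cv2.imread("pics/top0.png")[120:250,150:380];cv2.imwrite("pics/t0c.png",cv2.resize(a,None,fx=3.4,fy=3.4,interpolation=cv2.INTER_CUBIC))
E
```

```text
(no output)
```

View pics/s0c.png

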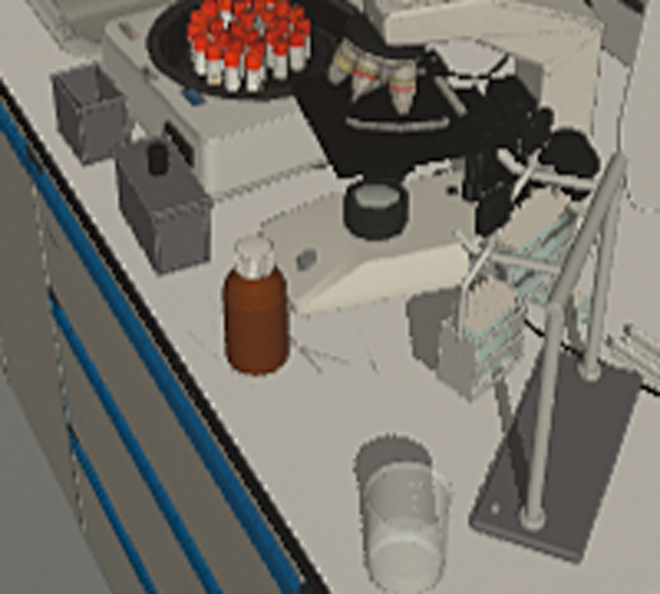

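View pics/t0c.png

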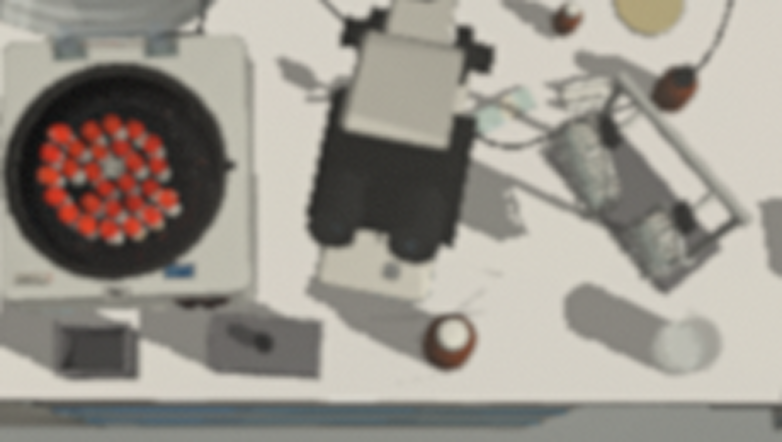

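```bash
cat >h.py <<'E'
import cv2,numpy as np,pickle
def load(n): return pickle.load(open(n,"rb"))
def ray(c,p):
    C=-c["R"].T@c["t"]; d=c["R"].T@np.linalg.solve(c["mtx"],[p[0],p[1],1.]); return C,d/np.linalg.norm(d)
def onz(c,p,z):
    C,d=ray(c,p); return C+d*(z-C[2])/d[2]
def tri(cs,ps):
    A=np.zeros((3,3));b=np.zeros(3);R=[ray(c,p) for c,p in zip(cs,ps)]
    for C,d in R:
        M=np.eye(3)-np.outer(d,d);A+=M;b+=M@C
    X=np.linalg.solve(A,b); return X,[float(np.linalg.norm((np.eye(3)-np.outer(d,d))@(X-C))) for C,d in R]
def proj(c,X):
    q=c["mtx"]@(c["R"]@np.asarray(X,float)+c["t"]); return q[:2]/q[2]
def crop(img,x0,y0,w,h,f,out,step=10):
    a=cv2.resize(img[y0:y0+h,x0:x0+w,::-1],None,fx=f,fy=f,interpolation=cv2.INTER_CUBIC)
    for x in range(x0-x0%step+step,x0+w,step):
        cv2.line(a,((x-x0)*f,0),((x-x0)*f,6),(0,0,255),1);cv2.putText(a,str(x),((x-x0)*f+1,16),0,.35,(0,0,255),1)
    for y in range(y0-y0%step+step,y0+h,step):
        cv2.line(a,(0,(y-y0)*f),(6,(y-y0)*f),(0,0,255),1);cv2.putText(a,str(y),(8,(y-y0)*f+4),0,.35,(0,0,255),1)
    cv2.imwrite(out,a)
E
python3 - <<'E'
from h import *
s=load("side0.pkl")["image"];t=load("top0.pkl")["image"]
crop(s,180,165,60,70,8,"pics/s1.png");crop(s,295,190,75,70,8,"pics/s2.png")
crop(t,160,200,90,40,8,"pics/t1.png");crop(t,300,130,80,80,7,"pics/t2.png")
E
```

```text
(no output)
```

View pics/s1.png

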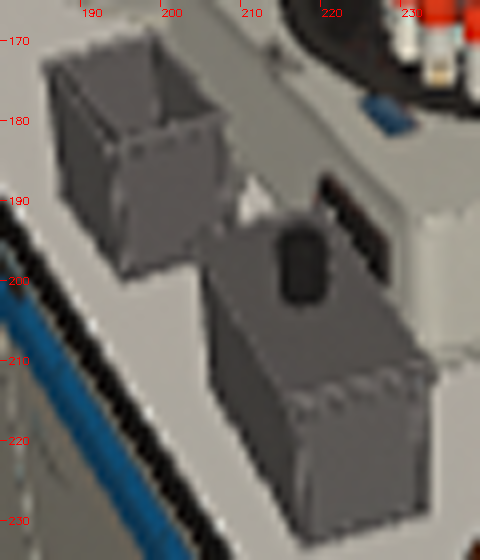

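View pics/s2.png

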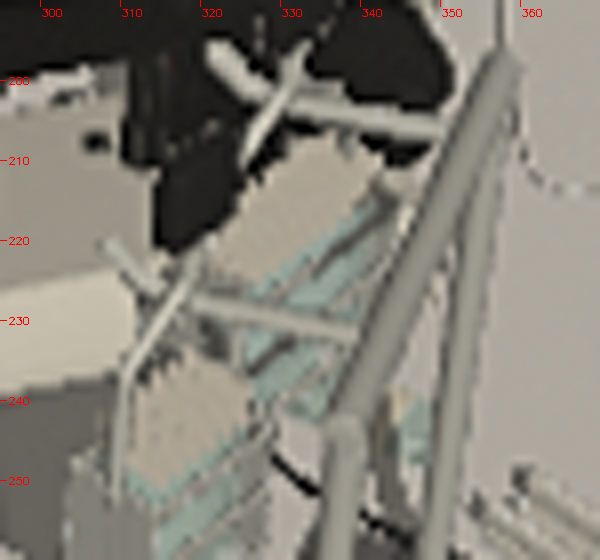

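View pics/t1.png

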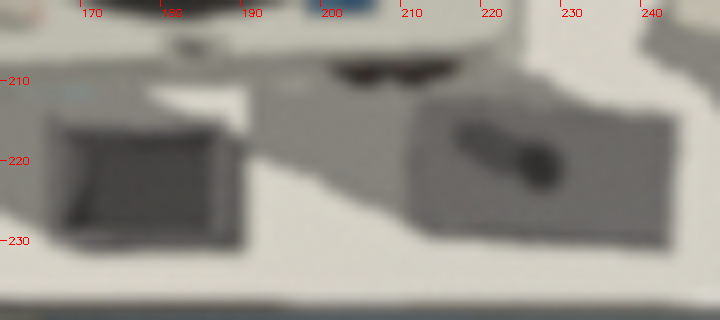

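View pics/t2.png

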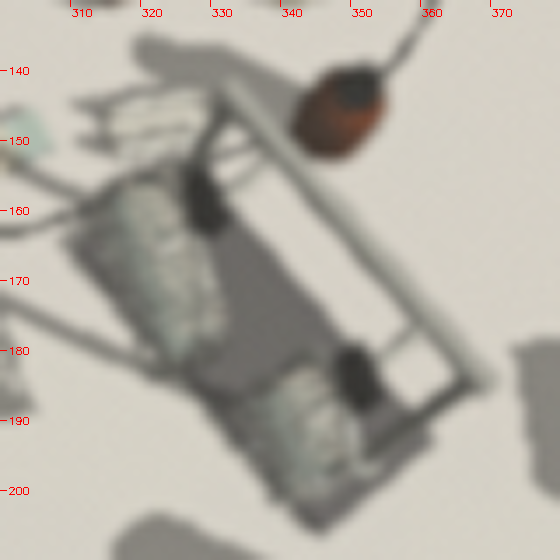

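```bash
python3 - <<'E'
from h import *
s=load("side0.pkl");t=load("top0.pkl")
g=t["image"].max(axis=2)
np.set_printoptions(precision=1,suppress=True)
for nm,(x0,y0,w,h) in {"tabL":(322,152,14,14),"tabR":(346,177,12,14),"knob":(212,210,22,16)}.items():
    for th in (60,75,90):
        m=(g[y0:y0+h,x0:x0+w]<th).astype(np.uint8)
        n,l,st,ce=cv2.connectedComponentsWithStats(m)
        print(nm,th,[(st[i][4],(ce[i]+[x0,y0]).round(1).tolist()) for i in range(1,n)])
C=-t["R"].T@t["t"];print("topcam",C, "sidecam",-s["R"].T@s["t"])
A=tri([t,s],[(331.5,142.5),(357.5,196.)]);B=tri([t,s],[(367.5,184.5),(337.,242.5)]);print("bar",A,B,np.linalg.norm(A[0]-B[0]))
for p in [(331.5,142.5),(367.5,184.5)]: print("bar top",onz(t,p,245))
for p in [(357.5,196),(337.,242.5)]: print("bar side",onz(s,p,243))
# base corners side
for p in [(170+475/3.3,150+522/3.3),(170+580/3.3,150+560/3.3),(170+638/3.3,150+370/3.3)]: print("base",onz(s,p,12))
for nm,ps,z,c in [("short top rim side",[(186,173),(198,169.5),(207.5,180.5),(194,185)],75,s),("short rim top",[(166.5,216),(189,214.5),(189.5,230.5),(168.5,231.5)],75,t),
  ("lid side",[(204,196.5),(219,191),(232.5,212),(216.5,217.5)],80,s),("lid top",[(211,212.5),(243,214),(242.5,231),(212,229)],80,t),("trough base side",[(205.5,213),(217,233),(232,229)],0,s),("short base side",[(187,190),(195.5,200)],0,s)]:
    print(nm);print(np.array([onz(c,np.array(p)-.5,z) for p in ps]))
print("knob top side",onz(s,(216.5,195.5),105))
E
```

```text
tabL 60 [(np.int32(17), [328.5, 158.6])]
tabL 75 [(np.int32(32), [328.7, 158.6])]
tabL 90 [(np.int32(49), [328.7, 158.4])]
tabR 60 [(np.int32(19), [350.4, 183.8])]
tabR 75 [(np.int32(35), [350.5, 183.9])]
tabR 90 [(np.int32(45), [350.5, 183.9]), (np.int32(1), [357.0, 190.0])]
knob 60 [(np.int32(13), [226.8, 220.2])]
knob 75 [(np.int32(5), [219.6, 217.2]), (np.int32(27), [226.1, 219.9])]
knob 90 [(np.int32(1), [212.0, 210.0]), (np.int32(71), [223.6, 219.0])]
topcam [ 264.1  -71.6 1493.2] sidecam [   35.8 -1063.6   915.8]
bar (array([ 683.5, -339.8,  244.4]), [1.1869165479292423, 1.186916547928938]) (array([ 535.9, -458.9,  236.7]), [0.11204126608388344, 0.11204126608424048]) 189.7451437411789
bar top [ 682.1 -339.1  245. ]
bar top [ 534.3 -456.4  245. ]
bar side [ 686.2 -338.3  243. ]
bar side [ 531.2 -464.5  243. ]
base [ 498.4 -442.1   12. ]
base [ 549.6 -510.3   12. ]
base [ 718.8 -365.2   12. ]
short top rim side
[[393.9 253.5  75. ]
 [440.9 255.4  75. ]
 [444.7 169.8  75. ]
 [392.7 165.5  75. ]]
short rim top
[[446.9 258.7  75. ]
 [453.1 174.4  75. ]
 [392.8 170.2  75. ]
 [388.7 248.3  75. ]]
lid side
[[396.4  77.3  80. ]
 [452.9  83.4  80. ]
 [445.6 -44.8  80. ]
 [390.1 -47.1  80. ]]
lid top
[[460.4  91.2  80. ]
 [455.4 -29.2  80. ]
 [391.4 -28.1  80. ]
 [398.3  85.8  80. ]]
trough base side
[[400.   91.5   0. ]
 [394.4 -26.1   0. ]
 [445.8 -30.4  -0. ]]
short base side
[[390.  255.8   0. ]
 [396.  180.5   0. ]]
knob top side [423.8  25.8 105. ]
```

```bash
python3 - <<'E'
from h import *
np.set_printoptions(precision=1,suppress=True)
s=load("side0.pkl");t=load("top0.pkl")
g=s["image"].max(axis=2);x0,y0,w,h=205,185,22,22
m=(g[y0:y0+h,x0:x0+w]<60).astype(np.uint8);n,l,st,ce=cv2.connectedComponentsWithStats(m)
print([(st[i].tolist(),(ce[i]+[x0,y0]).tolist()) for i in range(1,n)])
k=max(range(1,n),key=lambda i:st[i][4]);ks=ce[k]+[x0,y0]
print("knob centre side z95",onz(s,ks,95),"top z108",onz(t,(226.6,220.1),108), tri([s,t],[ks,(226.6,220.1)]))
for z in (275,285): print("tabs",z,onz(t,(328.6,158.5),z),onz(t,(350.45,183.9),z))
# fit edges: print profile of rows/cols in top for trough edges
T=cv2.cvtColor(t["image"],cv2.COLOR_RGB2GRAY).astype(float)
print("lid rows col 234-240",T[208:236,232:240].mean(1).round());print("lid cols rows222-227",T[221:227,204:250].mean(0).round())
print("short rows",T[210:236,175:184].mean(1).round());print("short cols",T[220:228,160:196].mean(0).round())
E
```

```text
[([15, 2, 7, 12, 30], [223.46666666666667, 192.23333333333332]), ([9, 8, 7, 11, 60], [217.33333333333334, 197.6]), ([0, 14, 3, 8, 10], [206.0, 203.0])]
knob centre side z95 [426.4  27.1  95. ] top z108 [426.8  28.1 108. ] (array([427.9,  29.3,  93.2]), [0.6464613391978961, 0.6464613391980192])
tabs 275 [ 616. -321.  275.] [ 529.4 -390.7  275. ]
tabs 285 [ 613.1 -319.   285. ] [ 527.3 -388.   285. ]
lid rows col 234-240 [209. 209. 209. 206. 189. 152. 118. 106. 105. 106. 106. 106. 106. 106.
 106. 106. 106. 106. 107. 107. 105. 102. 124. 175. 203. 208. 208. 208.]
lid cols rows222-227 [151. 146. 143. 140. 135. 130. 120. 107. 103. 104. 104. 105. 105. 105.
 104. 104. 103. 102. 100. 100.  97.  91.  84.  81.  81.  89.  98. 105.
 106. 106. 106. 106. 106. 106. 106. 106. 106. 105. 108. 126. 166. 199.
 209. 208. 207. 208.]
short rows [144. 164. 164. 150. 133. 116.  89.  64.  61.  66.  68.  68.  68.  69.
  69.  69.  69.  68.  75.  84.  97. 142. 189. 208. 211. 211.]
short cols [142. 137. 134. 132. 129. 119. 107.  97.  83.  71.  63.  62.  65.  68.
  68.  68.  68.  68.  68.  69.  69.  69.  69.  69.  69.  72.  86.  98.
  95.  97. 133. 178. 202. 205. 201. 199.]
```

```bash
python3 - <<'E'
from h import *
np.set_printoptions(precision=1,suppress=True)
s=load("side0.pkl");t=load("top0.pkl")
print("bottle cap top z130",onz(t,(150+453/3.4,120+332/3.4),130), "side",onz(s,(170+255/3.3,150+240/3.3),130),"base side front",onz(s,(170+257/3.3,150+372/3.3),0))
print("beaker rim",onz(t,(150+690/3.4,120+342/3.4),85),"base",onz(s,(170+405/3.3,150+560/3.3),0),"rim side",onz(s,(170+407/3.3,150+485/3.3),85))
print("micro stage corner cand",onz(s,(170+340/3.3,150+175/3.3),160),onz(t,(150+452/3.4,120+245/3.4),160))
print("micro base front", [onz(t,(150+x/3.4,120+y/3.4),40) for x,y in [(318,280),(425,297)]])
print("front edge",onz(t,(300,238.5),0))
print("free spot px for z=0",[proj(t,(x,y,0)) for x,y in [(430,-200),(480,-230)]])
E
```

```text
bottle cap top z130 [ 434.2 -178.6  130. ] side [ 438.1 -174.7  130. ] base side front [ 424.1 -199.     0. ]
beaker rim [ 430.1 -443.7   85. ] base [ 435.8 -440.2    0. ] rim side [ 435.2 -439.4   85. ]
micro stage corner cand [ 528.9 -161.7  160. ] [ 522.9 -176.   160. ]
micro base front [array([504.5, -31.5,  40. ]), array([ 485.5, -154. ,   40. ])]
front edge [ 368.3 -254.1    0. ]
free spot px for z=0 [array([286.1, 222.8]), array([293.5, 210.3])]
```

```bash
cat >plan.py <<'E'
import sys,numpy as np
from rig import ctrl
from scipy.spatial.transform import Rotation as Ro
def show(target=None,yaw=None,n=None):
    """target TCP (mm), yaw = deg of jaw axis y in world; prints total shift in tool frame (m) and turn about tool x; """
    s=ctrl.sense();q=s["ee_rot"];R=Ro.from_quat([q[1],q[2],q[3],q[0]]);M=R.as_matrix()
    cy=np.degrees(np.arctan2(M[1,1],M[0,1]))
    print("t %.2f pos %s jawyaw %.1f xaxis %s q %s grip %.2f F %s"%(s["time_s"],s["eef_pos"].round(1),cy,M[:,0].round(3),s["joints"].round(2),s["grip_width"],s["force"].round(1)))
    if target is not None:
        # level target: x down, y at yaw
        yaw=cy if yaw is None else yaw
        a=np.radians(yaw);Y=np.array([np.cos(a),np.sin(a),0]);X=np.array([0,0,-1.]);T=np.c_[X,Y,np.cross(X,Y)]
        d=M.T@(np.array(target)-s["eef_pos"])/1000; rv=Ro.from_matrix(M.T@T).as_rotvec()
        print("shift(current tool frame) m",d.round(4),"turn",rv.round(3), "worldd",(np.array(target)-s["eef_pos"]).round(1))
if __name__=="__main__":
    a=[float(v) for v in sys.argv[1:]]
    show(a[:3] if len(a)>=3 else None,a[3] if len(a)>3 else None)
E
python3 plan.py 426.5 28 215 93
```

```text
t 0.10 pos [214.8 478.8 238.8] jawyaw 65.8 xaxis [-0.001 -0.001 -1.   ] q [ 0.93  0.31  1.5   0.    1.33 -0.22] grip 1.00 F [-0.5 -0.2  0.4]
shift(current tool frame) m [ 0.0241 -0.3246  0.3777] turn [-0.474 -0.001  0.001] worldd [ 211.7 -450.8  -23.8]
```

```bash
python3 -m jog '[[[0,0,0,-0.141,0,0],[0,0,0,-0.141,0,0],[0,0,0,-0.141,0,0],[0.003,-0.056,0.0265,0,0,0],[0.003,-0.056,0.0265,0,0,0],[0.003,-0.056,0.0265,0,0,0],[0.003,-0.056,0.0265,0,0,0],[0.003,-0.056,0.0265,0,0,0],[0.003,-0.056,0.0265,0,0,0],[0.003,-0.056,0.0265,0,0,0],[0.003,-0.056,0.0265,0,0,0]]]' 0; python3 plan.py 426.5 28 215 90
```

```text
time_s: 1.48
eef_pos: [427.9, 29.2, 215.2]
ee_rot: [0.707, -0.0, 0.707, 0.0]
force: [0.9, 1.1, -0.0]
grip_width: 1.003
t 1.48 pos [427.9  29.2 215.2] jawyaw 90.1 xaxis [ 0.  0. -1.] q [-0.21  0.12  1.8   0.    1.22 -1.78] grip 1.00 F [ 0.9  1.1 -0. ]
shift(current tool frame) m [ 0.0002 -0.0012 -0.0014] turn [ 0.001  0.    -0.   ] worldd [-1.4 -1.2 -0.2]
```

```bash
python3 -m jog '[[[0.04,0,0,0,0,0],[0.04,0,0,0,0,0],[0,0,0,0,0,0]]]' 120; python3 - <<'E'
from h import *
from rig import vision
s=vision.capture("side");t=vision.capture("top");pickle.dump(s,open("side1.pkl","wb"));pickle.dump(t,open("top1.pkl","wb"))
crop(s["image"],170,140,90,100,6,"pics/s3.png");crop(t["image"],160,190,100,55,7,"pics/t3.png")
E
python3 plan.py
```

```text
time_s: 1.85
eef_pos: [426.1, 31.4, 133.6]
ee_rot: [0.705, 0.0, 0.709, 0.001]
force: [0.4, -0.2, 0.3]
grip_width: 0.529
t 1.95 pos [428.   31.3 136.4] jawyaw 90.1 xaxis [ 0.001 -0.    -1.   ] q [-0.2   0.22  1.91  0.    1.01 -1.77] grip 0.53 F [-0.2 -0.9 -0.1]
```

View pics/s3.png

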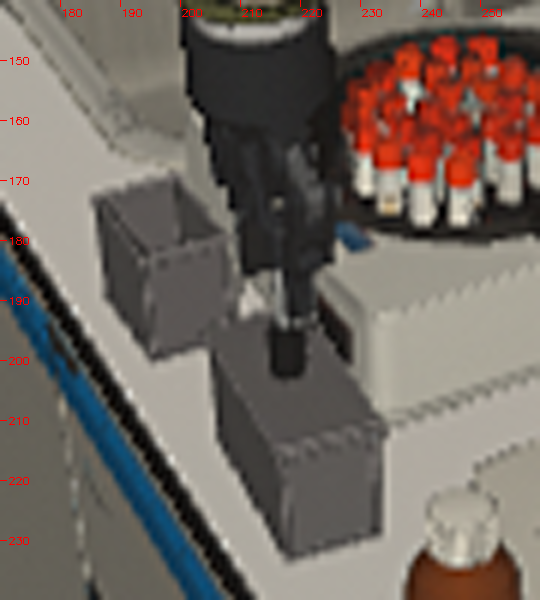

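View pics/t3.png

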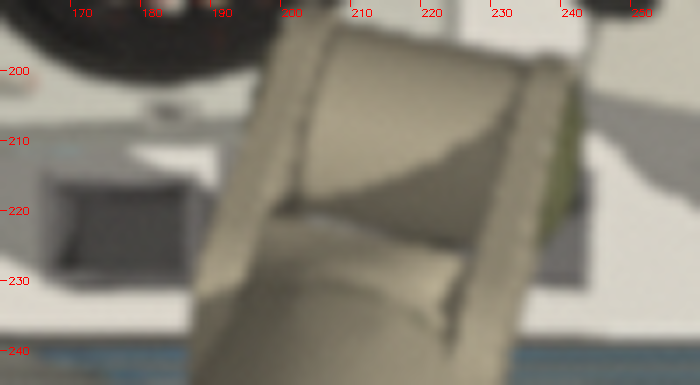

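```bash
python3 -m jog '[[[0.022,0,-0.001,0,0,0],[0.022,-0.002,0,0,0,0],[0,0,0,0,0,0]]]'; python3 -m jog '[[[0,0,0,0,0,0],[0,0,0,0,0,0],[0,0,0,0,0,0],[0,0,0,0,0,0]]]' 255 40;  python3 plan.py
```

```text
time_s: 2.33
eef_pos: [426.7, 29.3, 92.0]
ee_rot: [0.707, -0.001, 0.707, 0.001]
force: [0.8, 0.8, 0.6]
grip_width: 0.528
time_s: 2.82
eef_pos: [427.4, 29.2, 92.9]
ee_rot: [0.708, -0.001, 0.706, 0.0]
force: [-1.0, 0.6, 6.7]
grip_width: 0.222
t 2.83 pos [427.4  29.2  92.9] jawyaw 90.1 xaxis [ 0.003 -0.001 -1.   ] q [-0.21  0.3   1.96 -0.    0.89 -1.78] grip 0.22 F [-1.   0.6  6.7]
```

```bash
python3 -m jog '[[[-0.01,0,0,0,0,0],[-0.02,0,0,0,0,0],[-0.04,0,0,0,0,0],[-0.04,0,0,0,0,0],[-0.03,0,0,0,0,0],[0,-0.05,0.001,0,0,0],[0,-0.055,0.002,0,0,0],[0,-0.055,0.002,0,0,0],[0,-0.055,0.002,0,0,0],[0,-0.055,0.002,0,0,0],[0,-0.055,0.002,0,0,0],[0,0,0,0,0,0]]]';  python3 plan.py 440 -300 92 90; python3 - <<'E'
from h import *
from rig import vision
s=vision.capture("side");t=vision.capture("top");pickle.dump(s,open("side2.pkl","wb"));pickle.dump(t,open("top2.pkl","wb"))
crop(s["image"],175,140,180,180,4,"pics/s4.png");crop(t["image"],160,190,100,55,7,"pics/t4.png")
crop(s["image"],180,160,60,75,8,"pics/s5.png")
E
```

```text
time_s: 4.32
eef_pos: [437.3, -298.5, 231.6]
ee_rot: [0.707, 0.001, 0.707, -0.001]
force: [0.2, 0.6, -1.5]
grip_width: 0.22
t 4.33 pos [ 437.3 -298.5  231.6] jawyaw 89.9 xaxis [ 0. -0. -1.] q [-0.82  0.33  1.5  -0.    1.32 -2.39] grip 0.22 F [ 0.2  0.6 -1.5]
shift(current tool frame) m [ 0.1396 -0.0014  0.0027] turn [-0.002  0.     0.   ] worldd [   2.7   -1.5 -139.6]
```

View pics/s4.png

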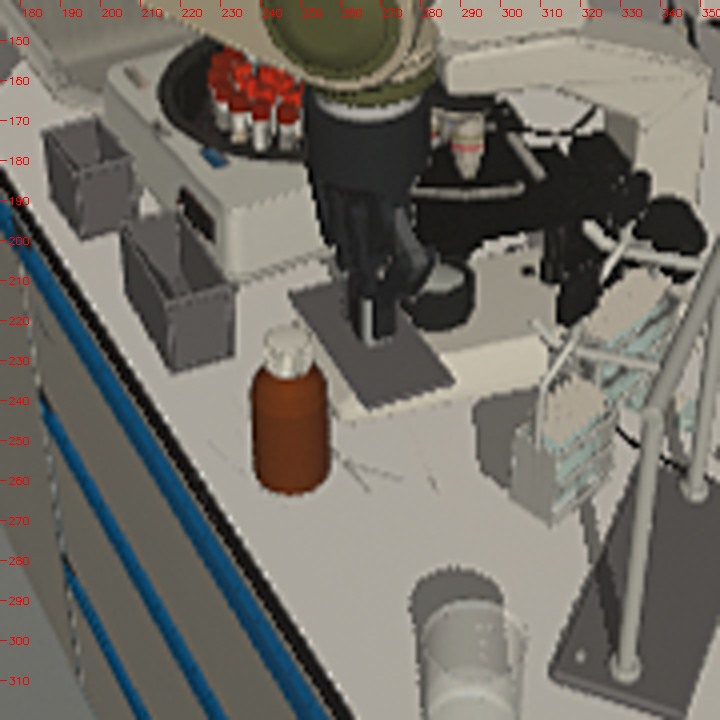

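View pics/t4.png

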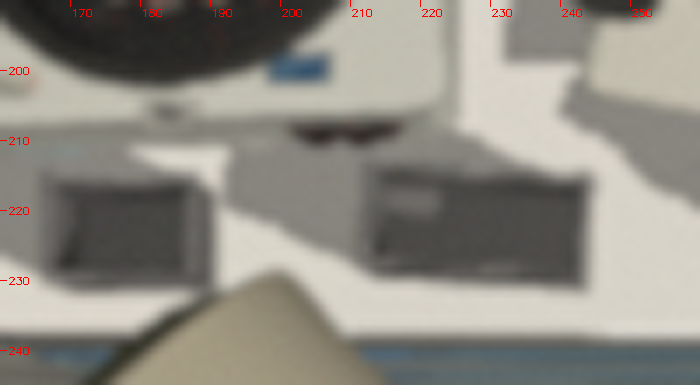

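View pics/s5.png

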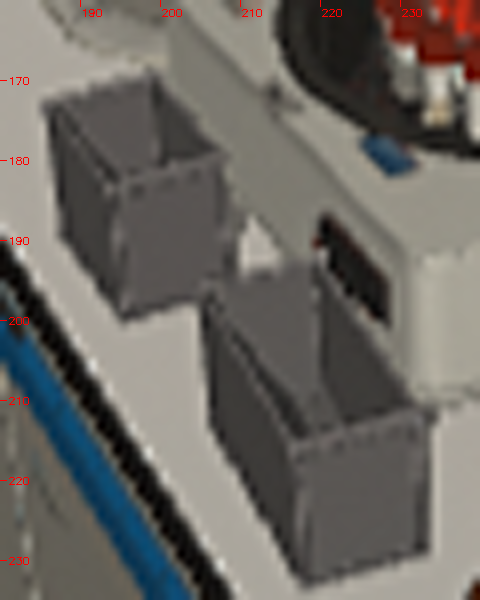

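```bash
python3 -m jog '[[[0.03,0,0,0,0,0],[0.045,0,0,0,0,0],[0.045,0,0,0,0,0],[0.04,0,0,0,0,0],[0.025,0,0,0,0,0],[0.012,0,0,0,0,0],[0.006,0,0,0,0,0],[0,0,0,0,0,0]]]';  python3 plan.py 440 -300 24 90
```

```text
time_s: 5.42
eef_pos: [438.2, -295.7, 28.9]
ee_rot: [0.707, -0.001, 0.707, 0.0]
force: [0.6, -0.2, -1.3]
grip_width: 0.221
t 5.42 pos [ 438.2 -295.7   28.9] jawyaw 90.1 xaxis [ 0.001 -0.001 -1.   ] q [-0.82  0.58  1.71  0.    0.85 -2.39] grip 0.22 F [ 0.6 -0.2 -1.3]
shift(current tool frame) m [ 0.0049 -0.0043  0.0018] turn [0.002 0.001 0.001] worldd [ 1.8 -4.3 -4.9]
```

```bash
python3 -m jog '[[[0.003,0,0,0,0,0],[0.003,0,0,0,0,0],[0,0,0,0,0,0]]]';  python3 plan.py
```

```text
time_s: 5.8
eef_pos: [438.0, -296.0, 22.9]
ee_rot: [0.707, -0.001, 0.707, 0.0]
force: [-2.2, 1.4, 4.8]
grip_width: 0.224
t 5.80 pos [ 438.  -296.    22.9] jawyaw 90.1 xaxis [ 0.    -0.001 -1.   ] q [-0.82  0.59  1.71 -0.    0.84 -2.39] grip 0.22 F [-2.2  1.4  4.8]
```

```bash
python3 -m jog '[[[0,0,0,0,0,0],[0,0,0,0,0,0],[0,0,0,0,0,0],[-0.03,0,0,0,0,0],[-0.05,0,0,0,0,0],[-0.06,0,0,0,0,0],[-0.06,0,0,0,0,0],[-0.06,0,0,0,0,0],[0,0,0,0,0,0]]]' 120;  python3 - <<'E'
from h import *
from rig import vision
s=vision.capture("side");t=vision.capture("top");pickle.dump(s,open("side3.pkl","wb"));pickle.dump(t,open("top3.pkl","wb"))
crop(s["image"],175,140,180,180,4,"pics/s6.png");crop(t["image"],160,130,220,110,3,"pics/t6.png")
E
python3 plan.py 614.5 -320 300 39.3
```

```text
time_s: 6.92
eef_pos: [438.8, -296.6, 286.8]
ee_rot: [0.709, -0.003, 0.705, -0.002]
force: [0.5, -0.2, -1.0]
grip_width: 0.528
t 7.03 pos [ 437.8 -295.6  282. ] jawyaw 90.1 xaxis [-0.  0. -1.] q [-0.82  0.29  1.41  0.    1.44 -2.39] grip 0.53 F [ 0.3  0.1 -0.5]
shift(current tool frame) m [-0.0181 -0.0246  0.1767] turn [ 0.886 -0.    -0.   ] worldd [176.7 -24.4  18. ]
```

View pics/s6.png

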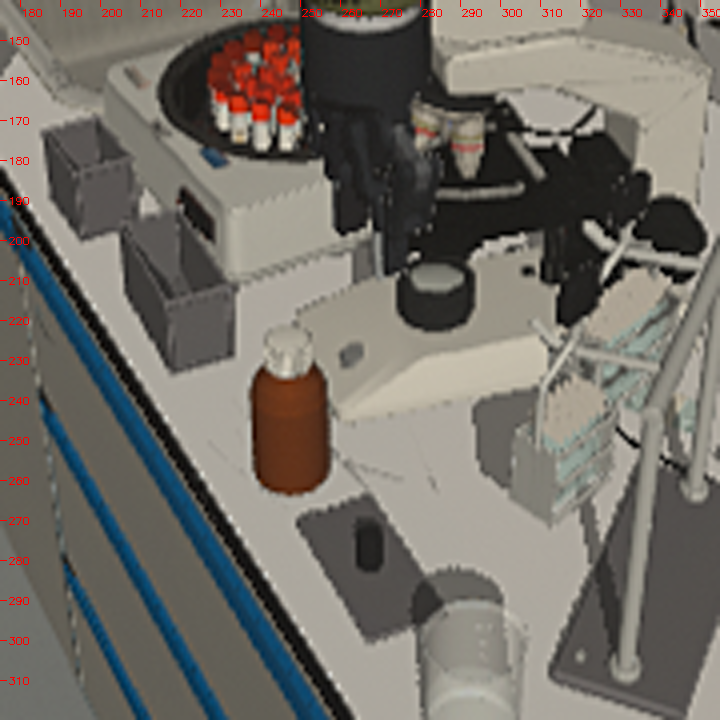

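View pics/t6.png

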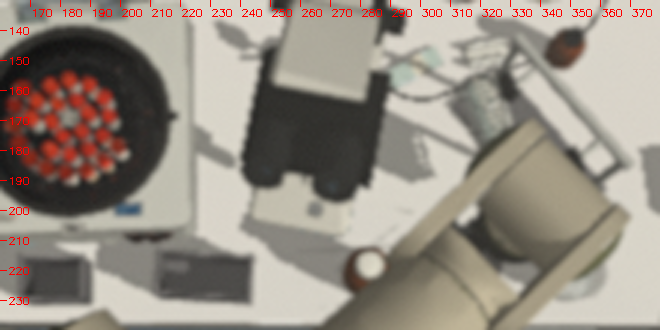

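```bash
python3 -m jog '[[[-0.025,0,0,0,0,0],[-0.025,0,0,0,0,0],[0,-0.006,0.044,0,0,0],[0,-0.006,0.044,0,0,0],[0,-0.006,0.044,0,0,0],[0,-0.006,0.044,0,0,0],[0,0,0,0.177,0,0],[0,0,0,0.177,0,0],[0,0,0,0.177,0,0],[0,0,0,0.177,0,0],[0,0,0,0.177,0,0],[0,0,0,0,0,0]]]' 70;   python3 plan.py 614.5 -320 330 39.3;python3 - <<'E'
from h import *
from rig import vision
s=vision.capture("side");t=vision.capture("top");pickle.dump(s,open("side4.pkl","wb"));pickle.dump(t,open("top4.pkl","wb"))
crop(s["image"],270,140,110,130,5,"pics/s7.png");crop(t["image"],290,120,100,100,6,"pics/t7.png")
E
```

```text
time_s: 8.52
eef_pos: [613.9, -319.5, 330.3]
ee_rot: [0.638, 0.302, 0.641, -0.302]
force: [0.4, -0.4, -0.5]
grip_width: 0.727
t 8.53 pos [ 613.9 -319.5  330.3] jawyaw 39.5 xaxis [-0.003  0.002 -1.   ] q [-0.65  0.71  0.65 -0.    1.78 -1.34] grip 0.73 F [ 0.4 -0.4 -0.5]
shift(current tool frame) m [0.0003 0.0002 0.0008] turn [ 0.003 -0.003  0.001] worldd [ 0.6 -0.5 -0.3]
```

View pics/s7.png

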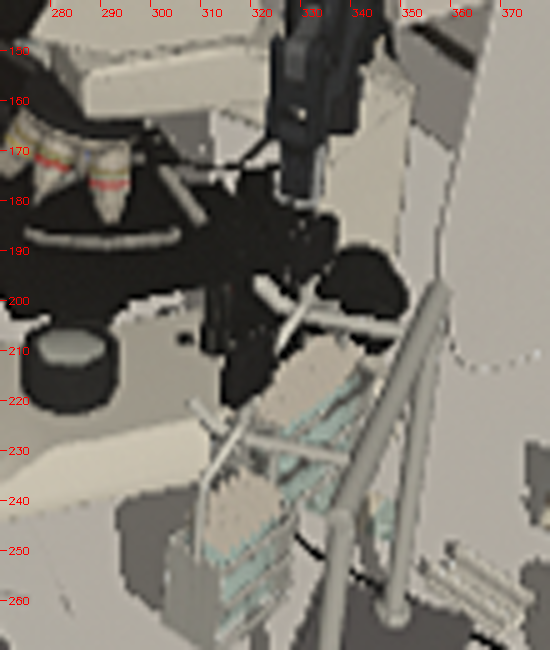

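View pics/t7.png

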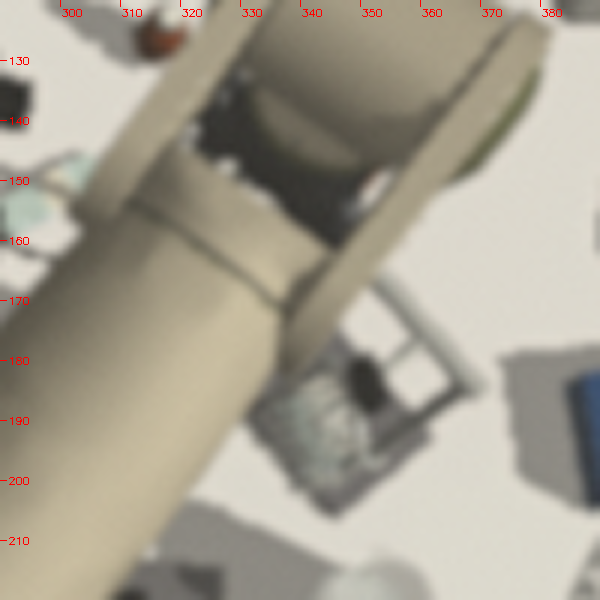

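```bash
python3 - <<'E'
from h import *
s=load("side4.pkl");t=load("top4.pkl")
for X in [(614.5,-320,247),(614.5,-320,275),(614,-319.5,322),(528.5,-389.3,247)]: print(X,proj(s,X).round(1),proj(t,X).round(1))
E
```

```text
(614.5, -320, 247) [331.  198.7] [326.7 161.2]
(614.5, -320, 275) [331.9 189.9] [328.3 158.9]
(614, -319.5, 322) [333.1 174.4] [331. 155.]
(528.5, -389.3, 247) [318.  223.3] [348.  185.9]
```

```bash
python3 -m jog '[[[0.025,0,0,0,0,0],[0.025,0,0,0,0,0],[0.014,0,0,0,0,0],[0,0,0,0,0,0]]]';   python3 plan.py 614.5 -320 266 39.3
```

```text
time_s: 9.12
eef_pos: [613.7, -319.4, 267.5]
ee_rot: [0.639, 0.302, 0.64, -0.302]
force: [0.2, 0.1, 0.1]
grip_width: 0.727
t 9.12 pos [ 613.7 -319.4  267.5] jawyaw 39.4 xaxis [-0.001  0.001 -1.   ] q [-0.65  0.7   0.82 -0.    1.62 -1.34] grip 0.73 F [0.2 0.1 0.1]
shift(current tool frame) m [0.0015 0.0002 0.0009] turn [ 0.002 -0.002  0.   ] worldd [ 0.8 -0.6 -1.5]
```

```bash
python3 -m jog '[[[0,0,0,0,0,0],[0,0,0,0,0,0],[0,0,0,0,0,0],[0,0,0,0,0,0]]]' 255 60;   python3 plan.py
```

```text
time_s: 9.62
eef_pos: [614.0, -319.8, 269.5]
ee_rot: [0.64, 0.302, 0.638, -0.303]
force: [-1.2, -0.2, 6.0]
grip_width: 0.35
t 9.62 pos [ 614.  -319.8  269.5] jawyaw 39.4 xaxis [ 0.002 -0.001 -1.   ] q [-0.65  0.7   0.82 -0.    1.62 -1.34] grip 0.35 F [-1.2 -0.2  6. ]
```

```bash
python3 -m jog '[[[-0.008,0,0,0,0,0],[-0.008,0,0,0,0,0],[-0.008,0,0,0,0,0],[0,0,0,0,0,0]]]';   python3 plan.py;python3 - <<'E'
from h import *
from rig import vision
s=vision.capture("side");t=vision.capture("top")
crop(s["image"],270,140,110,130,5,"pics/s8.png")
E
```

```text
time_s: 10.12
eef_pos: [614.1, -319.6, 293.0]
ee_rot: [0.64, 0.302, 0.639, -0.302]
force: [-0.9, -0.2, -2.8]
grip_width: 0.349
t 10.12 pos [ 614.1 -319.6  293. ] jawyaw 39.4 xaxis [ 0.001 -0.001 -1.   ] q [-0.65  0.7   0.76  0.    1.68 -1.34] grip 0.35 F [-0.9 -0.2 -2.8]
```

View pics/s8.png

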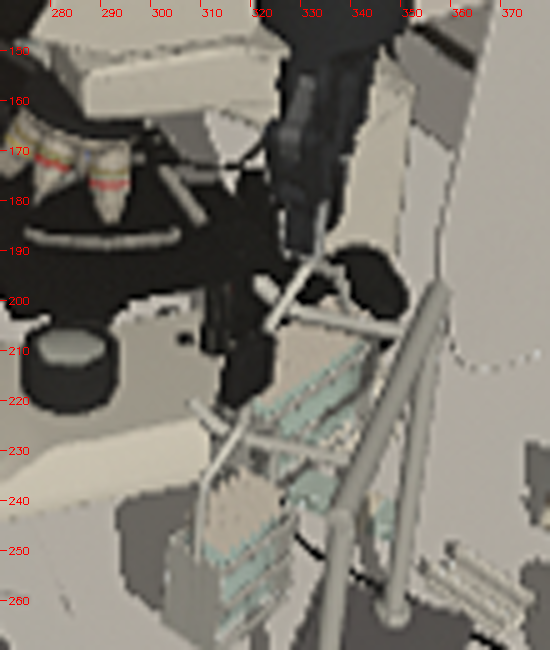

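```bash
python3 -m jog '[[[0,0,-0.008,0,0,0],[0,0,-0.012,0,0,0],[0,0,-0.015,0,0,0],[0,0,-0.015,0,0,0],[0,0,-0.012,0,0,0],[0,0,0,0,0,0],[0,0,0,0,0,0]]]';   python3 plan.py;python3 - <<'E'
from h import *
from rig import vision
s=vision.capture("side");t=vision.capture("top")
crop(s["image"],250,120,120,150,4,"pics/s9.png")
E
```

```text
time_s: 11.1
eef_pos: [574.6, -271.7, 292.2]
ee_rot: [0.639, 0.302, 0.639, -0.302]
force: [-0.3, -0.0, -2.2]
grip_width: 0.346
t 11.10 pos [ 574.6 -271.7  292.2] jawyaw 39.4 xaxis [-0. -0. -1.] q [-0.63  0.54  1.02 -0.    1.58 -1.31] grip 0.35 F [-0.3 -0.  -2.2]
```

View pics/s9.png

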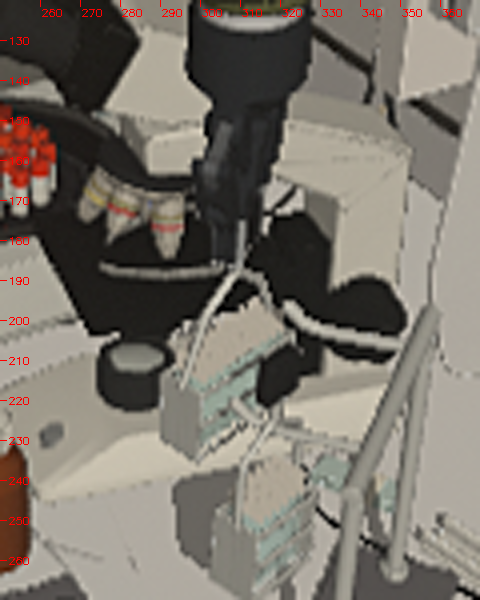

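```bash
cat >edge.py <<'E'
from h import *
np.set_printoptions(precision=1,suppress=True)
def cross(v,level,fromend=True):
    # last index (subpixel) where v passes level going outward to bright
    for i in range(len(v)-1,0,-1):
        if v[i]>=level>v[i-1]: return i-1+(level-v[i-1])/(v[i]-v[i-1])
def meas(t,cols,rb,rows,cr,L,lev):
    T=cv2.cvtColor(t["image"],cv2.COLOR_RGB2GRAY).astype(float)
    bot=np.array([(c,rb[0]+cross(T[rb[0]:rb[1],c],lev)) for c in cols])
    rig=np.array([(cr[0]+cross(T[r,cr[0]:cr[1]],lev),r) for r in rows])
    B=np.array([onz(t,p,0)[:2] for p in bot]);Rr=np.array([onz(t,p,0)[:2] for p in rig])
    k=np.polyfit(B[:,1],B[:,0],1); yaw=-np.arctan(k[0])
    k2=np.polyfit(Rr[:,0],Rr[:,1],1)
    print("bottom edge slope yaw(deg of y axis) %.2f"%(90+np.degrees(yaw)),"resid",np.std(np.polyval(k,B[:,1])-B[:,0]),"right edge dy/dx deg",np.degrees(np.arctan(k2[0])))
    x=np.array([np.cos(yaw),np.sin(yaw)]);y=np.array([-x[1],x[0]])
    xe=np.mean(B@x);ye=np.mean(Rr@y)
    c=x*(xe+28)+y*(ye+L/2);print("centre",c,bot[[0,-1]].tolist(),rig[[0,-1]].tolist());return c,yaw
if __name__=="__main__":
    for n in ("top2.pkl","top3.pkl"):
        t=load(n)
        meas(t,range(220,242),(224,236),range(218,229),(238,250),120,155)
        meas(t,range(171,182) if n=="top2.pkl" else range(171,188),(226,236),range(222,229),(184,198),80,150)
    t=load("top0.pkl");print("orig");meas(t,range(216,240),(224,236),range(218,229),(238,250),120,155);meas(t,range(171,188),(226,236),range(222,229),(184,198),80,150)
E
python3 edge.py
```

```text
bottom edge slope yaw(deg of y axis) 87.15 resid 0.25724161183770766 right edge dy/dx deg -1.8370520119326945
centre [427.4  28.2] [[220.0, 229.66101694915255], [241.0, 230.94]] [[243.96, 218.0], [243.5, 228.0]]
bottom edge slope yaw(deg of y axis) 92.10 resid 0.19263033632751425 right edge dy/dx deg 2.058844165342463
centre [423.3 218.8] [[171.0, 231.26923076923077], [181.0, 231.06382978723406]] [[190.29787234042553, 222.0], [190.29787234042553, 228.0]]
bottom edge slope yaw(deg of y axis) 87.17 resid 0.2583364266271335 right edge dy/dx deg -1.8237722227315831
centre [427.4  28.2] [[220.0, 229.66666666666666], [241.0, 230.94]] [[243.9591836734694, 218.0], [243.5, 228.0]]
bottom edge slope yaw(deg of y axis) 91.31 resid 0.241628744342209 right edge dy/dx deg 2.192869134183459
centre [423.  218.6] [[171.0, 231.2549019607843], [187.0, 231.12765957446808]] [[190.3125, 222.0], [190.31914893617022, 228.0]]
orig
bottom edge slope yaw(deg of y axis) 86.94 resid 0.3638873230454303 right edge dy/dx deg -3.427258873267698
centre [427.4  27.6] [[216.0, 229.48], [239.0, 230.88]] [[244.325, 218.0], [243.53846153846155, 228.0]]
bottom edge slope yaw(deg of y axis) 91.30 resid 0.26221992063199007 right edge dy/dx deg 2.362422965482301
centre [422.8 218.5] [[171.0, 231.30769230769232], [187.0, 231.20408163265307]] [[190.3404255319149, 222.0], [190.3695652173913, 228.0]]
```

```bash
python3 -m jog '[[[-0.015,0,0,0,0,0],[-0.025,0,0,0,0,0],[-0.015,0,0,0,0,0],[0,0,0,-0.12,0,0],[0,0,0,-0.17,0,0],[0,0,0,-0.17,0,0],[0,0,0,-0.17,0,0],[0,0,0,-0.126,0,0],[0,0,0,-0.08,0,0],[0,0,0,0,0,0]]]';   python3 plan.py 425 -262 347 87.3
```

```text
time_s: 12.45
eef_pos: [574.7, -271.8, 348.2]
ee_rot: [0.707, 0.017, 0.707, -0.017]
force: [0.1, 0.5, -3.2]
grip_width: 0.349
t 12.45 pos [ 574.7 -271.8  348.2] jawyaw 87.2 xaxis [ 0.001 -0.001 -1.   ] q [-0.63  0.54  0.89 -0.    1.71 -2.15] grip 0.35 F [ 0.1  0.5 -3.2]
shift(current tool frame) m [ 0.001   0.0025 -0.15  ] turn [-0.002  0.001  0.001] worldd [-149.7    9.8   -1.2]
```

```bash
python3 -m jog '[[[0,0,-0.015,0,0,0],[0,0,-0.03,0,0,0],[0,0,-0.04,0,0,0],[0,0,-0.035,0,0,0],[0,0.002,-0.02,0,0,0],[0,0.01,-0.01,0,0,0],[0,0.03,0.001,0,0,0],[0,0.04,0.002,0,0,0],[0,0.04,0.002,0,0,0],[0,0.04,0.002,0,0,0],[0,0.04,0.002,0,0,0],[0,0.03,0.002,0,0,0]]]';   python3 plan.py 427 28 300 87.3
```

```text
time_s: 13.95
eef_pos: [446.9, -31.8, 348.2]
ee_rot: [0.707, 0.017, 0.706, -0.017]
force: [0.5, -1.1, -2.0]
grip_width: 0.349
t 13.95 pos [446.9 -31.8 348.2] jawyaw 87.2 xaxis [ 0.001 -0.    -1.   ] q [-0.33  0.08  1.5   0.    1.56 -1.86] grip 0.35 F [ 0.5 -1.1 -2. ]
shift(current tool frame) m [ 0.0481  0.0588 -0.0229] turn [-0.002  0.001  0.   ] worldd [-19.9  59.8 -48.2]
```

```bash
python3 -m jog '[[[0,0.02,-0.008,0,0,0],[0,0.02,-0.008,0,0,0],[0,0.012,-0.005,0,0,0],[0,0.007,-0.002,0,0,0],[0.02,0,0,0,0,0],[0.03,0,0,0,0,0],[0.03,0,0,0,0,0],[0,0,0,0,0,0]]]';   python3 plan.py 427 28 180 87.3;python3 - <<'E'
from h import *
from rig import vision
s=vision.capture("side");t=vision.capture("top");pickle.dump(s,open("side5.pkl","wb"))
crop(s["image"],180,130,70,110,5,"pics/s10.png");crop(t["image"],160,180,110,60,6,"pics/t10.png")
E
```

```text
time_s: 14.95
eef_pos: [426.1, 26.7, 266.1]
ee_rot: [0.706, 0.017, 0.708, -0.017]
force: [0.3, -0.1, -2.1]
grip_width: 0.352
t 14.95 pos [426.1  26.7 266.1] jawyaw 87.2 xaxis [-0.004  0.001 -1.   ] q [-0.21  0.07  1.72 -0.    1.35 -1.74] grip 0.35 F [ 0.3 -0.1 -2.1]
shift(current tool frame) m [0.0861 0.0013 0.0011] turn [-0.002 -0.004 -0.001] worldd [  0.9   1.3 -86.1]
```

View pics/s10.png

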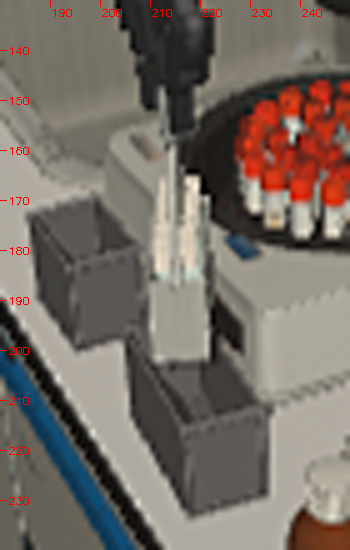

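View pics/t10.png

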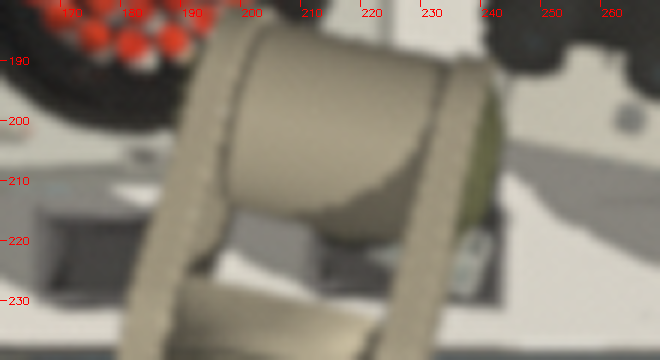

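```bash
python3 - <<'E'
from h import *
s=load("side5.pkl");
a=np.radians(87.2);y=np.array([np.cos(a),np.sin(a)]);x=np.array([y[1],-y[0]]);c=np.array([426.5,27.5])
for z in (109,113,117,185):
    for sx in(-18,18): print(z,sx,proj(s,[*(c-50*y+sx*x),z]).round(1))
c=np.array([427.4,28.])
for z,sx in((75,-28),(75,28),(0,-28),(0,28)): print("trough",z,sx,proj(s,[*(c-60*y+sx*x),z]).round(1))
E
```

```text
109 -18 [217.  203.7]
109 18 [227.7 200.8]
113 -18 [216.9 202.7]
113 18 [227.7 199.8]
117 -18 [216.8 201.7]
117 18 [227.6 198.8]
185 -18 [215.2 183.5]
185 18 [226.4 180.7]
trough 75 -28 [216.  214.8]
trough 75 28 [232.6 210.2]
trough 0 -28 [217.6 233.1]
trough 0 28 [233.7 228.4]
```

```bash
python3 - <<'E'
from h import *
s=load("side5.pkl")
crop(s["image"],198,140,40,68,10,"pics/s11.png",5)
E
```

```text
(no output)
```

View pics/s11.png

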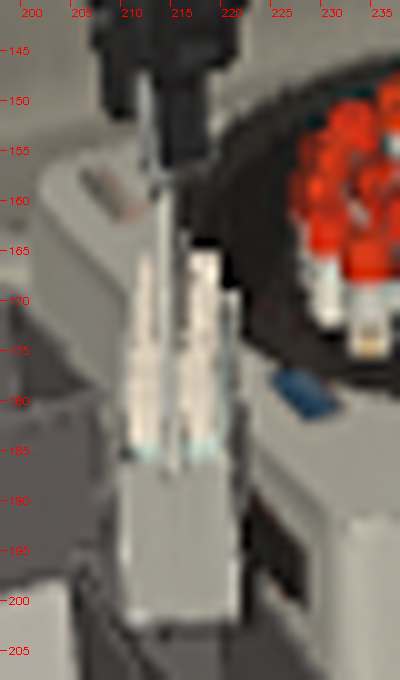

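```bash
python3 - <<'E'
from h import *
s=load("side5.pkl");c=np.array([426.5,27.5,0])
for p,z in [((215.6,202),113),((209.8,202),113),((220.9,202),113),((214.8,185.8),190),((215,185.5),150),((209.8,186),158),((220.8,186),158)]:
    X=onz(s,p,z);d=X-c;print(p,z,X.round(1),np.hypot(d[0],d[1]).round(1),np.degrees(np.arctan2(-d[1],-d[0])).round(1))
for yaw in (60,65,70,75,80,87):
  for tilt in (0,-.1):
    a=np.radians(yaw);y=np.array([np.cos(a),np.sin(a),0]);x=np.array([y[1],-y[0],0]);z=np.array([0,0,1.])
    print(yaw,tilt,[proj(s,np.array([426.5,27.5,271])+np.cos(tilt)*0-50*y+(sx*np.cos(tilt)-h*np.sin(-tilt))*x+(-h)*z+sx*np.sin(tilt)*z).round(1).tolist() for h in (158,100) for sx in (-18,18)],[proj(s,np.array([426.5,27.5,271-79])+50*y+sx*x).round(0).tolist() for sx in(-18,18)])
E
```

```text
(215.6, 202) 113 [404.  -16.2 113. ] 49.2 62.8
(209.8, 202) 113 [387.9  -7.6 113. ] 52.2 42.3
(220.9, 202) 113 [418.7 -24.  113. ] 52.1 81.3
(214.8, 185.8) 190 [397.8 -39.5 190. ] 72.9 66.8
(215, 185.5) 150 [418.9  18.2 150. ] 12.0 50.8
(209.8, 186) 158 [399.6  12.  158. ] 31.1 29.9
(220.8, 186) 158 [429.8  -4.3 158. ] 31.9 96.0
60 0 [[209.1, 202.0], [220.5, 202.3], [207.6, 186.7], [219.3, 186.9]] [[212.0, 164.0], [223.0, 164.0]]
60 -0.1 [[204.1, 201.5], [215.5, 202.6], [204.3, 186.2], [216.1, 187.3]] [[212.0, 164.0], [223.0, 164.0]]
65 0 [[210.4, 202.3], [222.0, 202.0], [209.0, 187.0], [220.8, 186.6]] [[210.0, 164.0], [222.0, 164.0]]
65 -0.1 [[205.4, 202.0], [216.9, 202.6], [205.7, 186.6], [217.5, 187.2]] [[210.0, 164.0], [222.0, 164.0]]
70 0 [[211.8, 202.5], [223.4, 201.6], [210.4, 187.2], [222.2, 186.2]] [[209.0, 164.0], [220.0, 164.0]]
70 -0.1 [[206.8, 202.5], [218.3, 202.5], [207.1, 187.0], [218.9, 187.0]] [[209.0, 164.0], [220.0, 164.0]]
75 0 [[213.3, 202.7], [224.7, 201.1], [211.9, 187.3], [223.6, 185.8]] [[208.0, 165.0], [219.0, 163.0]]
75 -0.1 [[208.2, 202.9], [219.7, 202.3], [208.6, 187.3], [220.3, 186.7]] [[208.0, 165.0], [219.0, 163.0]]
80 0 [[214.7, 202.8], [226.0, 200.6], [213.4, 187.4], [224.9, 185.3]] [[206.0, 165.0], [217.0, 163.0]]
80 -0.1 [[209.8, 203.2], [221.1, 202.0], [210.1, 187.5], [221.7, 186.4]] [[206.0, 165.0], [217.0, 163.0]]
87 0 [[216.8, 202.7], [227.6, 199.8], [215.5, 187.3], [226.6, 184.5]] [[205.0, 166.0], [215.0, 163.0]]
87 -0.1 [[212.0, 203.5], [222.9, 201.6], [212.4, 187.6], [223.5, 185.8]] [[205.0, 166.0], [215.0, 163.0]]
```

```bash
python3 -m jog '[[[0,0,0,-0.05,0,0],[0,0,0,-0.1,0,0],[0,0,0,-0.1,0,0],[0,0,0,-0.1,0,0],[0,0,0,-0.05,0,0],[0,0,0,0,0,0]]]';   python3 plan.py 427.4 28 180 110;python3 - <<'E'
from h import *
from rig import vision
s=vision.capture("side");t=vision.capture("top");pickle.dump(s,open("side6.pkl","wb"));pickle.dump(t,open("top6.pkl","wb"))
crop(s["image"],190,130,50,110,7,"pics/s12.png");crop(t["image"],200,190,60,50,10,"pics/t12.png",5)
E
```

```text
time_s: 15.8
eef_pos: [427.2, 26.6, 268.6]
ee_rot: [0.697, -0.124, 0.695, 0.123]
force: [1.0, 0.3, -2.5]
grip_width: 0.35
t 15.80 pos [427.2  26.6 268.6] jawyaw 110.1 xaxis [ 0.002 -0.001 -1.   ] q [-0.21  0.07  1.71 -0.    1.35 -2.14] grip 0.35 F [ 1.   0.3 -2.5]
shift(current tool frame) m [0.0886 0.0013 0.0005] turn [0.002 0.002 0.001] worldd [  0.2   1.4 -88.6]
```

View pics/s12.png

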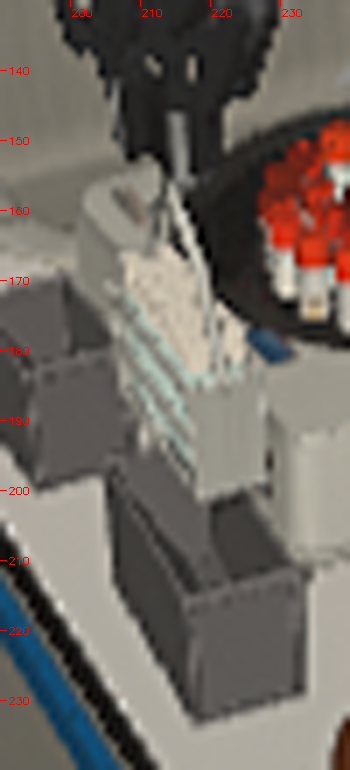

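View pics/t12.png

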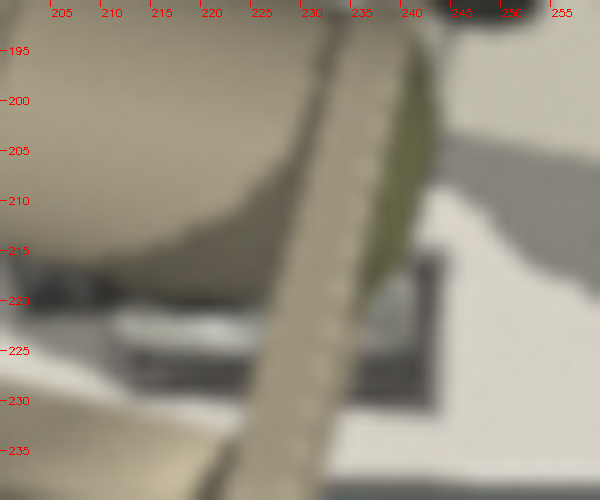

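```bash
python3 - <<'E'
from h import *
s=load("side6.pkl")
for yaw in (80,84,88,92,96):
    a=np.radians(yaw);y=np.array([np.cos(a),np.sin(a),0]);x=np.array([y[1],-y[0],0])
    o=np.array([427.2,26.9,268.6-153])
    P=[proj(s,o+sx*x+sy*y).round(1) for sx,sy in((-18,-50),(18,-50),(-18,50))]
    print(yaw,P,"slope",((P[0]-P[2])[1]/(P[0]-P[2])[0]).round(2))
E
```

```text
80 [array([215. , 202.1]), array([226.2, 200. ]), array([208.5, 185.1])] slope 2.62
84 [array([216.1, 202.1]), array([227.2, 199.6]), array([207.6, 185.5])] slope 1.95
88 [array([217.3, 202.1]), array([228.1, 199.1]), array([206.7, 185.9])] slope 1.53
92 [array([218.5, 202. ]), array([228.9, 198.6]), array([205.8, 186.4])] slope 1.23
96 [array([219.7, 201.8]), array([229.7, 198. ]), array([205. , 186.9])] slope 1.01
```

```bash
python3 -m jog '[[[0.01,0.001,0,0,0,0],[0.015,0,0,0,0,0],[0.015,0,0,0,0,0],[0.01,0,0,0,0,0],[0,0,0,0,0,0]]]';   python3 plan.py 427.4 28 160 110;python3 - <<'E'
from h import *
from rig import vision
s=vision.capture("side");t=vision.capture("top");pickle.dump(s,open("side7.pkl","wb"));pickle.dump(t,open("top7.pkl","wb"))
crop(s["image"],190,140,50,100,7,"pics/s13.png");crop(t["image"],200,190,60,50,10,"pics/t13.png",5)
E
```

```text
time_s: 16.52
eef_pos: [426.1, 27.8, 216.7]
ee_rot: [0.696, -0.124, 0.697, 0.124]
force: [-0.5, 0.7, -1.0]
grip_width: 0.351
t 16.52 pos [426.1  27.8 216.7] jawyaw 110.2 xaxis [-0.001  0.    -1.   ] q [-0.21  0.12  1.8   0.    1.22 -2.13] grip 0.35 F [-0.5  0.7 -1. ]
shift(current tool frame) m [ 0.0567 -0.0003  0.0014] turn [ 0.003 -0.001 -0.001] worldd [  1.3   0.2 -56.7]
```

View pics/s13.png

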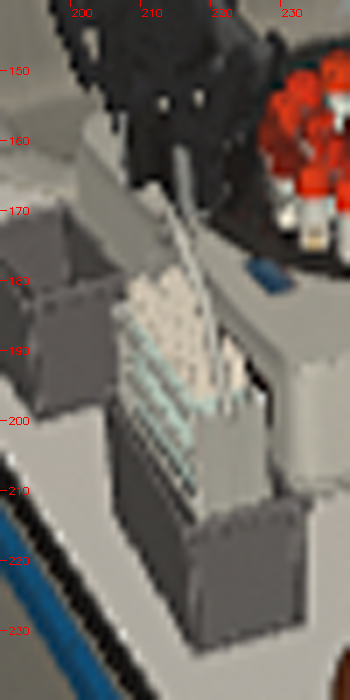

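View pics/t13.png

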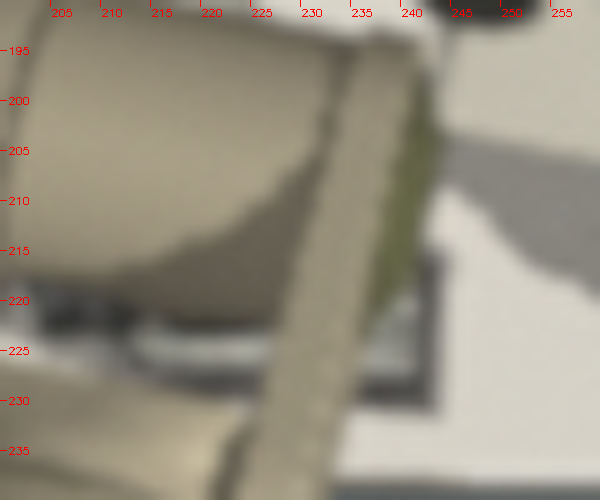

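```bash
python3 -m jog '[[[0.005,0,0.001,0,0,0],[0.008,0,0,0,0,0],[0.01,0,0,0,0,0],[0,0,0,0,0,0]]]';   python3 plan.py 427.4 28 160 110;python3 -m jog '[[[0.01,0,0,0,0,0],[0.01,0,0,0,0,0],[0.006,0,0,0,0,0],[0,0,0,0,0,0]]]';   python3 plan.py 427.4 28 160 110;
```

```text
time_s: 17.12
eef_pos: [426.8, 28.2, 193.4]
ee_rot: [0.696, -0.124, 0.697, 0.124]
force: [0.7, 0.3, -2.5]
grip_width: 0.346
t 17.12 pos [426.8  28.2 193.4] jawyaw 110.2 xaxis [-0.002  0.    -1.   ] q [-0.21  0.15  1.84 -0.    1.16 -2.13] grip 0.35 F [ 0.7  0.3 -2.5]
shift(current tool frame) m [ 0.0334 -0.0004  0.0005] turn [ 0.003 -0.002 -0.001] worldd [  0.6  -0.2 -33.4]
time_s: 17.62
eef_pos: [427.1, 28.1, 167.8]
ee_rot: [0.696, -0.124, 0.696, 0.124]
force: [-1.0, 0.5, -0.5]
grip_width: 0.346
t 17.62 pos [427.1  28.1 167.8] jawyaw 110.2 xaxis [-0.001  0.    -1.   ] q [-0.21  0.18  1.87 -0.    1.09 -2.13] grip 0.35 F [-1.   0.5 -0.5]
shift(current tool frame) m [ 0.0078 -0.0002  0.0003] turn [ 0.003 -0.001 -0.   ] worldd [ 0.3 -0.1 -7.8]
```

```bash
for i in 1; do python3 -m jog '[[[0.003,0,0,0,0,0],[0.003,0,0,0,0,0],[0,0,0,0,0,0]]]'; python3 -m jog '[[[0.003,0,0,0,0,0],[0,0,0,0,0,0]]]'; done; python3 - <<'E'
from h import *
from rig import vision
s=vision.capture("side")
crop(s["image"],190,140,50,100,7,"pics/s14.png")
E
python3 plan.py
```

```text
time_s: 18.0
eef_pos: [427.2, 28.1, 162.1]
ee_rot: [0.696, -0.124, 0.696, 0.124]
force: [-0.3, 0.5, -2.7]
grip_width: 0.346
time_s: 18.25
eef_pos: [427.2, 28.1, 159.1]
ee_rot: [0.696, -0.124, 0.696, 0.124]
force: [0.5, 0.6, -2.7]
grip_width: 0.343
t 18.30 pos [427.3  28.1 159.3] jawyaw 110.2 xaxis [-0.  0. -1.] q [-0.21  0.19  1.88  0.    1.07 -2.13] grip 0.35 F [-0.1 -0.3 -2.3]
```

View pics/s14.png

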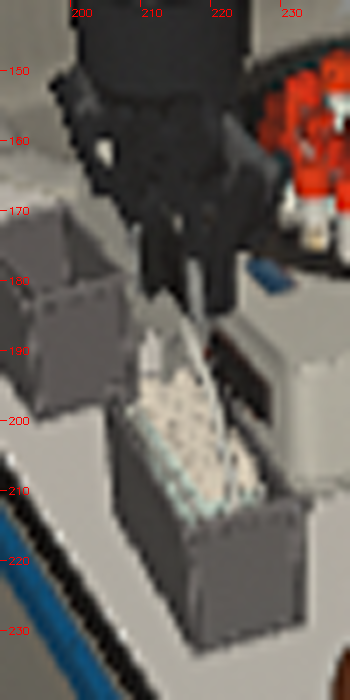

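Inside, still hanging free. Lower the last few mm until contact.

```bash
python3 -m jog '[[[0.003,0,0,0,0,0],[0,0,0,0,0,0]]]'; python3 -m jog '[[[0.002,0,0,0,0,0],[0,0,0,0,0,0]]]'; python3 plan.py
```

```text
time_s: 18.55
eef_pos: [427.1, 28.1, 156.1]
ee_rot: [0.696, -0.124, 0.696, 0.124]
force: [0.5, 0.7, -2.7]
grip_width: 0.348
time_s: 18.8
eef_pos: [427.2, 28.1, 154.2]
ee_rot: [0.696, -0.124, 0.696, 0.124]
force: [-1.1, -0.3, -2.9]
grip_width: 0.344
t 18.80 pos [427.2  28.1 154.2] jawyaw 110.2 xaxis [-0.  0. -1.] q [-0.21  0.2   1.89  0.    1.05 -2.13] grip 0.34 F [-1.1 -0.3 -2.9]
```

```bash
python3 -m jog '[[[0.002,0,0,0,0,0],[0,0,0,0,0,0]]]'; python3 -m jog '[[[0.002,0,0,0,0,0],[0,0,0,0,0,0]]]';
```

```text
time_s: 19.05
eef_pos: [427.5, 28.0, 152.6]
ee_rot: [0.696, -0.124, 0.696, 0.124]
force: [0.1, -0.4, 1.0]
grip_width: 0.351
time_s: 19.3
eef_pos: [428.5, 27.5, 152.3]
ee_rot: [0.697, -0.125, 0.695, 0.123]
force: [-3.1, -3.1, 18.6]
grip_width: 0.353
```

```bash
python3 -m jog '[[[-0.002,0,0,0,0,0],[0,0,0,0,0,0]]]'; python3 -m jog '[[[0,0,0,0,0,0],[0,0,0,0,0,0],[0,0,0,0,0,0],[0,0,0,0,0,0],[-0.01,0,0,0,0,0],[-0.02,0,0,0,0,0],[-0.04,0,0,0,0,0],[-0.05,0,0,0,0,0],[-0.05,0,0,0,0,0],[-0.03,0,0,0,0,0],[0,0,0,0,0,0]]]' 80;python3 - <<'E'
from h import *
from rig import vision
s=vision.capture("side");t=vision.capture("top");pickle.dump(s,open("side8.pkl","wb"));pickle.dump(t,open("top8.pkl","wb"))
crop(s["image"],180,140,60,100,6,"pics/s15.png");crop(t["image"],200,190,60,50,10,"pics/t15.png",5)
E
python3 plan.py 528.5 -389.3 330 39.3
```

```text
time_s: 19.55
eef_pos: [427.4, 28.0, 152.5]
ee_rot: [0.696, -0.124, 0.696, 0.124]
force: [-2.1, -0.8, 4.1]
grip_width: 0.352
time_s: 20.92
eef_pos: [427.6, 28.1, 354.6]
ee_rot: [0.698, -0.125, 0.695, 0.123]
force: [0.8, 1.1, -0.4]
grip_width: 0.688
t 21.02 pos [427.   28.2 351.9] jawyaw 110.2 xaxis [-0.001  0.    -1.   ] q [-0.21  0.03  1.54 -0.    1.57 -2.13] grip 0.69 F [ 0.1 -0.2 -0.1]
shift(current tool frame) m [ 0.0218 -0.4269 -0.0487] turn [ 1.237e+00 -1.000e-03  0.000e+00] worldd [ 101.5 -417.5  -21.9]
```

View pics/s15.png

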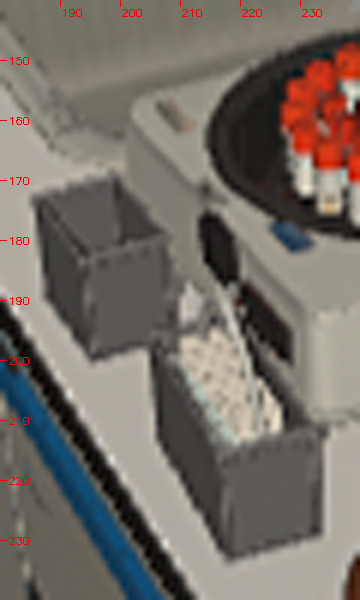

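```bash
python3 -m jog '[[[0,0,0,0.176,0,0],[0,0,0,0.176,0,0],[0,-0.05,0,0,0,0],[0,-0.06,0,0,0,0],[0,-0.06,0,0,0,0],[0,-0.06,0,0,0,0],[0,-0.06,0,0,0,0],[0.004,-0.06,0.03,0,0,0],[0.005,-0.0375,0.03,0,0,0],[0.005,-0.02,0.03,0,0,0],[0.005,-0.01,0.0115,0,0,0],[0,0,0,0,0,0]]]';python3 plan.py 528.5 -389.3 330 39.3; python3 - <<'E'
from rig import vision
from h import *
t=vision.capture("top");pickle.dump(t,open("top9.pkl","wb"))
crop(t["image"],160,180,100,60,7,"pics/t16.png",5)
E
```

```text
time_s: 22.52
eef_pos: [526.8, -385.3, 331.0]
ee_rot: [0.706, 0.001, 0.708, 0.001]
force: [0.3, -0.9, 0.4]
grip_width: 0.684
t 22.52 pos [ 526.8 -385.3  331. ] jawyaw 90.0 xaxis [-0.003  0.003 -1.   ] q [-0.81  0.59  0.85  0.    1.7  -2.38] grip 0.68 F [ 0.3 -0.9  0.4]
shift(current tool frame) m [ 0.001  -0.004   0.0017] turn [ 0.885 -0.004 -0.002] worldd [ 1.7 -4.  -1. ]
```

View pics/t16.png

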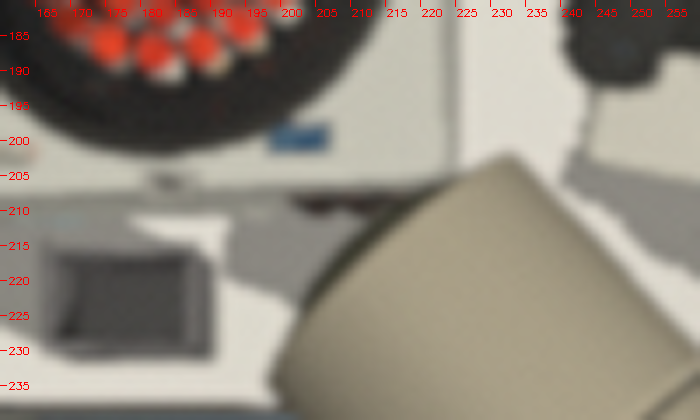

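```bash
python3 -m jog '[[[0,-0.004,0.0017,0,0,0],[0,0,0,0.177,0,0],[0,0,0,0.177,0,0],[0,0,0,0.177,0,0],[0,0,0,0.177,0,0],[0,0,0,0.177,0,0],[0,0,0,0,0,0],[0,0,0,0,0,0]]]';python3 plan.py 528.5 -389.3 266 39.3; python3 - <<'E'
from rig import vision
from h import *
t=vision.capture("side")
crop(t["image"],260,150,110,120,5,"pics/s16.png")
t=vision.capture("top")
crop(t["image"],300,120,90,90,6,"pics/t17.png")
E
```

```text
time_s: 23.58
eef_pos: [528.3, -389.1, 333.9]
ee_rot: [0.64, 0.302, 0.639, -0.302]
force: [-0.8, 0.2, 0.2]
grip_width: 0.687
t 23.57 pos [ 528.3 -389.1  333.9] jawyaw 39.5 xaxis [ 0. -0. -1.] q [-0.81  0.6   0.83 -0.    1.71 -1.5 ] grip 0.69 F [-0.8  0.2  0.2]
shift(current tool frame) m [0.0679 0.0001 0.0002] turn [ 0.003  0.    -0.   ] worldd [  0.2  -0.2 -67.9]
```

View pics/s16.png

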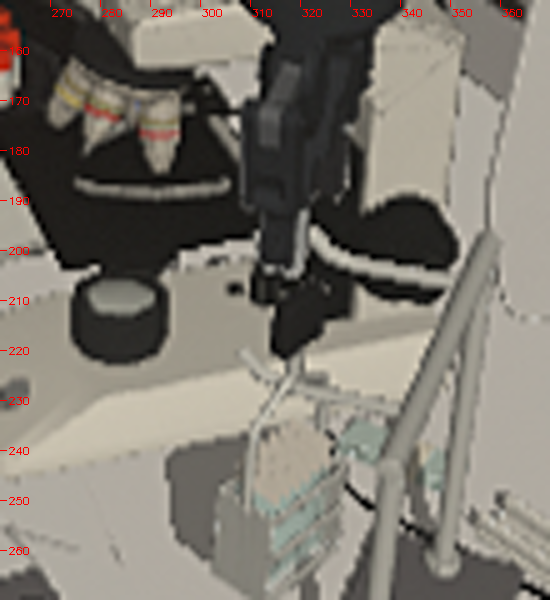

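```bash
python3 -m jog '[[[0.025,0,0,0,0,0],[0.025,0,0,0,0,0],[0.015,0,0,0,0,0],[0,0,0,0,0,0]]]'; python3 -m jog '[[[0,0,0,0,0,0],[0,0,0,0,0,0],[0,0,0,0,0,0],[0,0,0,0,0,0]]]' 255 80;   python3 plan.py;python3 -m jog '[[[-0.008,0,0,0,0,0],[-0.008,0,0,0,0,0],[-0.008,0,0,0,0,0],[0,0,0,0,0,0]]]'; python3 plan.py
```

```text
time_s: 24.18
eef_pos: [528.3, -389.0, 267.9]
ee_rot: [0.639, 0.303, 0.64, -0.302]
force: [0.7, 0.8, 0.7]
grip_width: 0.685
time_s: 24.68
eef_pos: [528.7, -389.5, 269.9]
ee_rot: [0.64, 0.302, 0.638, -0.303]
force: [0.0, -0.2, 5.7]
grip_width: 0.342
t 24.68 pos [ 528.7 -389.5  269.9] jawyaw 39.3 xaxis [ 0.002 -0.002 -1.   ] q [-0.81  0.6   0.98 -0.    1.55 -1.5 ] grip 0.34 F [ 0.  -0.2  5.7]
time_s: 25.18
eef_pos: [528.6, -389.3, 293.3]
ee_rot: [0.639, 0.303, 0.639, -0.303]
force: [0.7, 0.3, -2.2]
grip_width: 0.345
t 25.18 pos [ 528.6 -389.3  293.3] jawyaw 39.3 xaxis [ 0.001 -0.001 -1.   ] q [-0.81  0.6   0.93 -0.    1.61 -1.5 ] grip 0.35 F [ 0.7  0.3 -2.2]
```

```bash
python3 -m jog '[[[0,0,-0.008,0,0,0],[0,0,-0.012,0,0,0],[0,0,-0.015,0,0,0],[0,0,-0.018,0,0,0],[0,0,-0.018,0,0,0],[0,0,-0.014,0,0,0],[0,0,-0.007,0,0,0],[-0.015,0,0,0,0,0],[-0.025,0,0,0,0,0],[-0.015,0,0,0,0,0],[0,0,0,0,0,0]]]';   python3 plan.py;python3 - <<'E'
from h import *
from rig import vision
s=vision.capture("side")
crop(s["image"],220,130,140,150,4,"pics/s17.png")
E
```

```text
time_s: 26.55
eef_pos: [470.5, -318.4, 348.6]
ee_rot: [0.64, 0.302, 0.638, -0.303]
force: [-0.1, -0.5, -3.0]
grip_width: 0.341
t 26.55 pos [ 470.5 -318.4  348.6] jawyaw 39.3 xaxis [ 0.002 -0.002 -1.   ] q [-0.8   0.36  1.15  0.    1.63 -1.49] grip 0.34 F [-0.1 -0.5 -3. ]
```

View pics/s17.png

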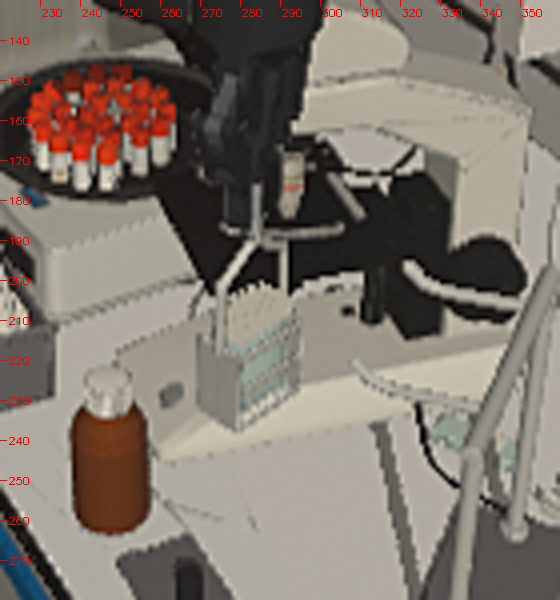

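```bash
python3 -m jog '[[[0,0,0,-0.08,0,0],[0,0,0,-0.13,0,0],[0,0,0,-0.16,0,0],[0,0,0,-0.16,0,0],[0,0,0,-0.16,0,0],[0,0,0,-0.13,0,0],[0,0,0,-0.1,0,0],[0,0,0,0,0,0]]]';   python3 plan.py 423 218.6 348 92;python3 - <<'E'
from h import *
from rig import vision
s=vision.capture("side");pickle.dump(s,open("side9.pkl","wb"))
crop(s["image"],220,130,100,110,6,"pics/s18.png")
E
```

```text
time_s: 27.6
eef_pos: [470.1, -317.9, 346.6]
ee_rot: [0.707, -0.012, 0.707, 0.013]
force: [0.3, -0.1, -2.8]
grip_width: 0.341
t 27.60 pos [ 470.1 -317.9  346.6] jawyaw 92.0 xaxis [-0.001  0.001 -1.   ] q [-0.8   0.37  1.15 -0.    1.63 -2.41] grip 0.34 F [ 0.3 -0.1 -2.8]
shift(current tool frame) m [-0.0007  0.5378 -0.0287] turn [-0.001 -0.001 -0.001] worldd [-47.1 536.5   1.4]
```

View pics/s18.png

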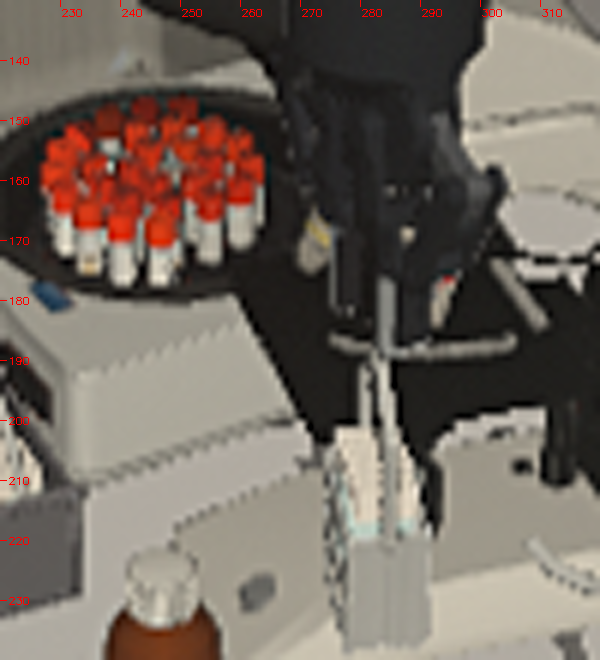

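```bash
python3 -m jog '[[[0,0.015,-0.007,0,0,0],[0,0.03,-0.01,0,0,0],[0,0.045,-0.01,0,0,0],[0,0.05,-0.005,0,0,0],[0,0.05,0,0,0,0],[0,0.05,0,0,0,0],[0,0.05,0,0,0,0],[0,0.05,0,0,0,0],[0,0.05,0,0,0,0],[0,0.05,0,0,0,0],[0,0.05,0.001,0,0,0],[0,0.03,0.001,0,0,0]]]';  python3 -m jog '[[[0,0.012,0.001,0,0,0],[0,0.006,0,0,0,0],[0.02,0,0,0,0,0],[0.03,0,0,0,0,0],[0.03,0,0,0,0,0],[0,0,0,0,0,0],[0,0,0,0,0,0]]]'; python3 plan.py 423 218.6 267 92;python3 - <<'E'
from h import *
from rig import vision
s=vision.capture("side");pickle.dump(s,open("side10.pkl","wb"));t=vision.capture("top");pickle.dump(t,open("top10.pkl","wb"))
crop(s["image"],160,110,80,100,7,"pics/s19.png");crop(t["image"],150,190,110,55,7,"pics/t19.png")
E
```

```text
time_s: 29.15
eef_pos: [421.4, 202.6, 347.3]
ee_rot: [0.707, -0.012, 0.707, 0.012]
force: [0.5, -1.3, -2.5]
grip_width: 0.344
time_s: 30.02
eef_pos: [422.9, 218.3, 268.9]
ee_rot: [0.708, -0.012, 0.706, 0.012]
force: [-0.4, 0.0, -2.5]
grip_width: 0.345
t 30.02 pos [422.9 218.3 268.9] jawyaw 92.0 xaxis [ 0.002  0.    -1.   ] q [ 0.23  0.18  1.59 -0.    1.37 -1.38] grip 0.34 F [-0.4  0.  -2.5]
shift(current tool frame) m [0.0019 0.0003 0.0001] turn [-0.001  0.002 -0.   ] worldd [ 0.1  0.3 -1.9]
```

View pics/s19.png

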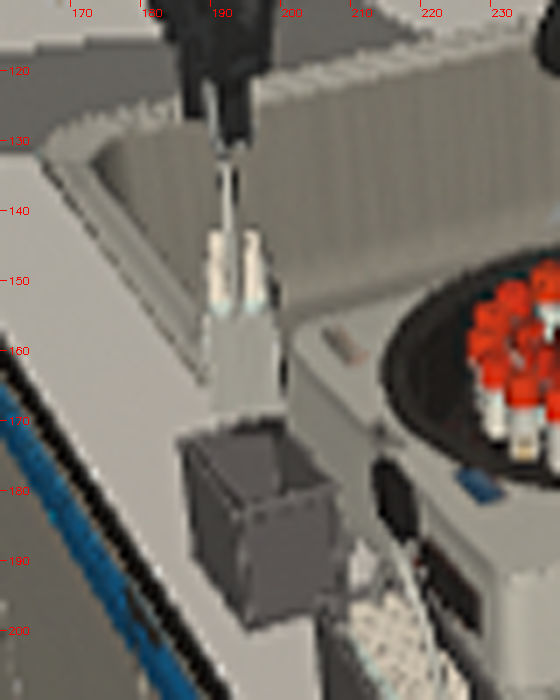

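View pics/t19.png

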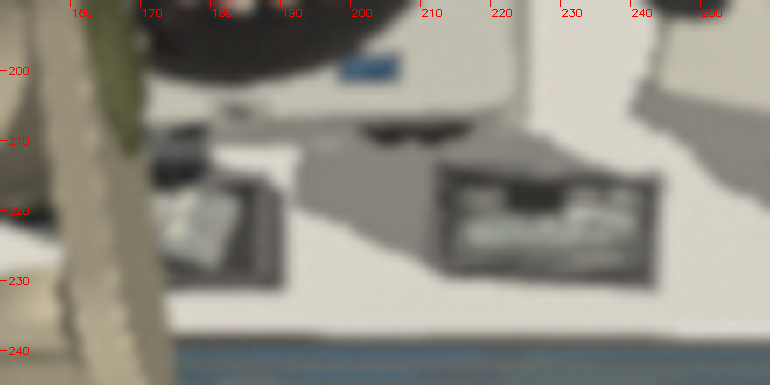

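```bash
python3 - <<'E'
from h import *
s=load("side10.pkl");t=load("top10.pkl")
for yaw in (60,66,72,78,84,92):
    a=np.radians(yaw);y=np.array([np.cos(a),np.sin(a),0]);x=np.array([y[1],-y[0],0])
    o=np.array([422.9,218.3,268.9-148.6])
    P=[proj(s,o+sx*x+sy*y+[0,0,z]).round(1).tolist() for sx,sy,z in((-18,-30,0),(18,-30,0),(-18,-30,60),(18,-30,60),(-18,30,79),(18,30,79))]
    Q=[proj(t,o+sx*x+sy*y+[0,0,79]).round(1).tolist() for sx,sy in((-18,-30),(18,-30),(-18,30))]
    print(yaw,P,Q)
E
```

```text
60 [[188.6, 168.7], [198.8, 168.8], [186.7, 153.7], [197.2, 153.8], [189.3, 140.3], [199.5, 140.4]] [[173.8, 226.8], [179.5, 217.7], [159.0, 218.0]]
66 [[189.4, 168.9], [199.8, 168.5], [187.5, 153.9], [198.1, 153.5], [188.4, 140.6], [198.7, 140.2]] [[174.7, 226.2], [179.4, 216.7], [159.0, 219.0]]
72 [[190.3, 169.2], [200.7, 168.2], [188.4, 154.1], [199.1, 153.2], [187.4, 140.9], [197.8, 140.0]] [[175.6, 225.5], [179.3, 215.6], [159.1, 220.1]]
78 [[191.2, 169.3], [201.5, 167.8], [189.4, 154.3], [199.9, 152.8], [186.6, 141.3], [196.9, 139.8]] [[176.4, 224.8], [179.0, 214.6], [159.4, 221.1]]
84 [[192.2, 169.4], [202.3, 167.4], [190.4, 154.4], [200.7, 152.4], [185.8, 141.6], [195.9, 139.7]] [[177.1, 224.0], [178.7, 213.6], [159.7, 222.1]]
92 [[193.6, 169.5], [203.2, 166.7], [191.8, 154.5], [201.7, 151.8], [184.8, 142.2], [194.5, 139.7]] [[177.9, 222.8], [178.0, 212.4], [160.3, 223.3]]
```

```bash
python3 -m jog '[[[0,0,0,-0.05,0,0],[0,0,0,-0.1,0,0],[0,0,0,-0.1,0,0],[0,0,0,-0.1,0,0],[0,0,0,-0.06,0,0],[0,0,0,0,0,0],[0,0,0,0,0,0]]]'; python3 plan.py 423 218.6 267 116;python3 - <<'E'
from h import *
from rig import vision
s=vision.capture("side");pickle.dump(s,open("side11.pkl","wb"));t=vision.capture("top");pickle.dump(t,open("top11.pkl","wb"))
crop(s["image"],170,115,50,90,8,"pics/s20.png",5);crop(t["image"],150,200,60,40,12,"pics/t20.png",5)
E
```

```text
time_s: 31.0
eef_pos: [422.4, 218.6, 268.0]
ee_rot: [0.69, -0.156, 0.689, 0.156]
force: [-0.4, 0.1, -2.7]
grip_width: 0.341
t 31.00 pos [422.4 218.6 268. ] jawyaw 115.4 xaxis [ 0.001  0.    -1.   ] q [ 0.23  0.18  1.59 -0.    1.37 -1.78] grip 0.34 F [-0.4  0.1 -2.7]
shift(current tool frame) m [ 0.001  -0.0003  0.0005] turn [-0.01   0.001  0.   ] worldd [ 0.6 -0.  -1. ]
```

View pics/s20.png

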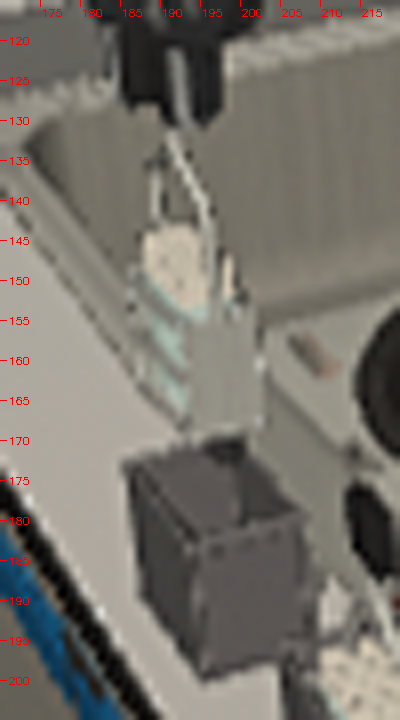

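View pics/t20.png

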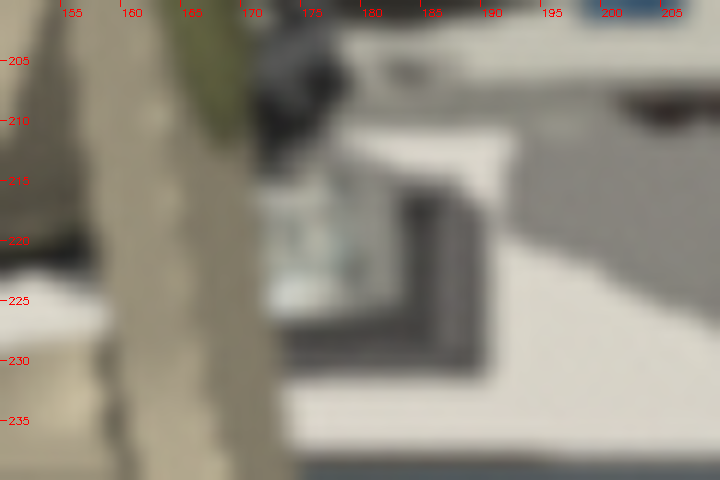

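```bash
python3 - <<'E'
from edge import *
s=load("side11.pkl");t=load("top10.pkl")
meas(t,range(178,188),(226,236),range(222,229),(184,198),80,150)
a=np.radians(92);y=np.array([np.cos(a),np.sin(a),0]);x=np.array([y[1],-y[0],0]);o=np.array([423,218.6,0])
for sx,sy,z in((-28,-40,0),(-28,-40,75),(28,-40,75),(-28,40,75),(28,40,75)): print(sx,sy,z,proj(s,o+sx*x+sy*y+[0,0,z]).round(1),proj(t,o+sx*x+sy*y+[0,0,z]).round(1))
for sx,sy,z in((-18,-30,120),(18,-30,120)): print("car",sx,sy,z,proj(t,o+sx*x+sy*y+[0,0,z]).round(1))
E
```

```text
bottom edge slope yaw(deg of y axis) 90.24 resid 0.13439558015456646 right edge dy/dx deg 2.4133353061739746
centre [423.2 218.5] [[178.0, 231.08510638297872], [187.0, 231.16666666666666]] [[190.3125, 222.0], [190.3404255319149, 228.0]]
-28 -40 0 [195.4 199.9] [190.3 230.8]
-28 -40 75 [193.3 182.5] [187. 229.]
28 -40 75 [208.  178.1] [187.1 214.2]
-28 40 75 [185. 172.] [165.6 229.7]
28 40 75 [199.3 167.9] [165.8 214.8]
car -18 -30 120 [182.1 225.2]
car 18 -30 120 [182.2 215.3]
```

```bash
python3 -m jog '[[[0.01,0,0,0,0,0],[0.015,0,0,0,0,0],[0.015,0,0,0,0,0],[0.01,0,0,0,0,0],[0,0,0,0,0,0]]]';   python3 plan.py 423 218.6 160 115.4;python3 - <<'E'
from h import *
from rig import vision
s=vision.capture("side");t=vision.capture("top")
crop(s["image"],170,125,50,80,8,"pics/s21.png",5);crop(t["image"],150,200,60,40,12,"pics/t21.png",5)
E
```

```text
time_s: 31.72
eef_pos: [422.0, 218.6, 216.8]
ee_rot: [0.689, -0.156, 0.69, 0.156]
force: [0.0, 0.1, -2.1]
grip_width: 0.339
t 31.73 pos [422.  218.6 216.8] jawyaw 115.5 xaxis [-0.002 -0.    -1.   ] q [ 0.23  0.22  1.68 -0.    1.24 -1.79] grip 0.34 F [ 0.   0.1 -2.1]
shift(current tool frame) m [ 0.0568 -0.0004  0.001 ] turn [ 0.002 -0.002 -0.   ] worldd [  1.    0.  -56.8]
```

View pics/s21.png

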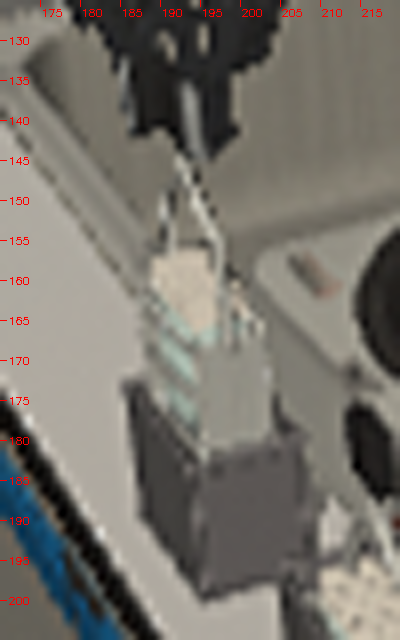

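View pics/t21.png

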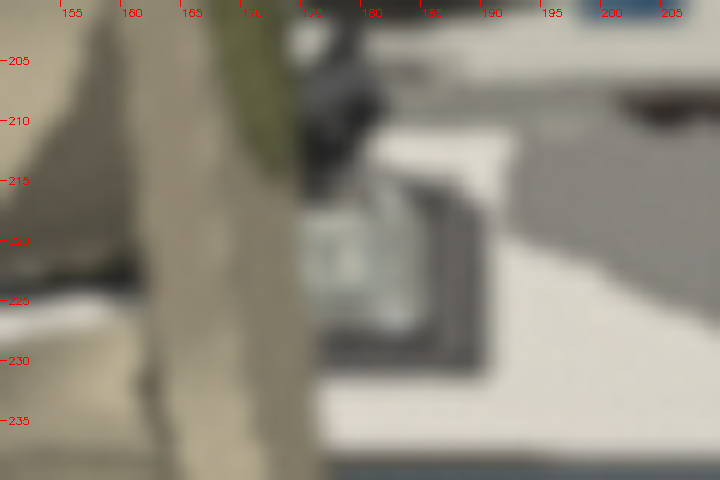

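Aligned with the mouth and entering it. On down.

```bash
python3 -m jog '[[[0.005,0,0.001,0,0,0],[0.008,0,0,0,0,0],[0.01,0,0,0,0,0],[0,0,0,0,0,0]]]';  python3 -m jog '[[[0.01,0,0,0,0,0],[0.01,0,0,0,0,0],[0.01,0,0,0,0,0],[0.004,0,0,0,0,0],[0,0,0,0,0,0]]]';   python3 -m jog '[[[0.002,0,0,0,0,0],[0.002,0,0,0,0,0],[0,0,0,0,0,0]]]'; python3 plan.py 423 218.6 155 115.4
```

```text
time_s: 32.33
eef_pos: [422.7, 219.0, 193.6]
ee_rot: [0.689, -0.156, 0.69, 0.156]
force: [-0.0, -0.5, -0.6]
grip_width: 0.338
time_s: 32.95
eef_pos: [423.1, 219.1, 160.4]
ee_rot: [0.69, -0.156, 0.69, 0.156]
force: [0.4, 0.1, -1.7]
grip_width: 0.339
time_s: 33.33
eef_pos: [423.1, 219.1, 156.5]
ee_rot: [0.69, -0.156, 0.69, 0.156]
force: [-0.0, -0.8, -2.2]
grip_width: 0.34
t 33.33 pos [423.1 219.1 156.5] jawyaw 115.5 xaxis [-0. -0. -1.] q [ 0.23  0.29  1.76  0.    1.09 -1.78] grip 0.34 F [-0.  -0.8 -2.2]
shift(current tool frame) m [ 0.0015 -0.0004 -0.0003] turn [ 0.002 -0.    -0.   ] worldd [-0.1 -0.5 -1.5]
```

```bash
python3 -m jog '[[[0.002,0,0,0,0,0],[0,0,0,0,0,0]]]'; python3 -m jog '[[[0.0015,0,0,0,0,0],[0,0,0,0,0,0]]]'
```

```text
time_s: 33.58
eef_pos: [423.1, 219.1, 154.5]
ee_rot: [0.69, -0.156, 0.69, 0.156]
force: [-0.1, -0.5, -2.7]
grip_width: 0.342
time_s: 33.83
eef_pos: [423.1, 219.1, 153.0]
ee_rot: [0.69, -0.156, 0.69, 0.156]
force: [0.5, -0.5, -2.2]
grip_width: 0.339
```

```bash
python3 -m jog '[[[0.001,0,0,0,0,0],[0,0,0,0,0,0]]]'; python3 -m jog '[[[0.001,0,0,0,0,0],[0,0,0,0,0,0]]]'
```

```text
time_s: 34.08
eef_pos: [423.6, 219.1, 152.8]
ee_rot: [0.69, -0.156, 0.689, 0.156]
force: [-0.9, -1.2, 5.2]
grip_width: 0.341
time_s: 34.33
eef_pos: [424.1, 219.2, 152.7]
ee_rot: [0.691, -0.156, 0.689, 0.156]
force: [-2.2, -2.3, 12.9]
grip_width: 0.342
```

Floor reached at the same TCP height as the first carrier. Release and retreat.

```bash
python3 -m jog '[[[-0.0015,0,0,0,0,0],[0,0,0,0,0,0]]]'; python3 -m jog '[[[0,0,0,0,0,0],[0,0,0,0,0,0],[0,0,0,0,0,0],[0,0,0,0,0,0],[-0.01,0,0,0,0,0],[-0.02,0,0,0,0,0],[-0.04,0,0,0,0,0],[-0.05,0,0,0,0,0],[-0.05,0,0,0,0,0],[-0.03,0,0,0,0,0],[0,0,0,0,0,0]]]' 80; python3 -m jog '[[[0,0.04,-0.04,0,0,0],[0,0.04,-0.04,0,0,0],[0,0.04,-0.04,0,0,0],[0,0.04,-0.04,0,0,0],[0,0.04,-0.01,0,0,0],[0,0.02,0,0,0,0],[0,0,0,0,0,0],[0,0,0,0,0,0]]]'; python3 - <<'E'
from h import *
from rig import vision
s=vision.capture("side");t=vision.capture("top");pickle.dump(s,open("side12.pkl","wb"));pickle.dump(t,open("top12.pkl","wb"))
crop(s["image"],170,140,150,170,4,"pics/s22.png");crop(t["image"],150,190,110,55,7,"pics/t22.png");crop(t["image"],150,120,230,120,3,"pics/t23.png")
E
python3 plan.py
```

```text
time_s: 34.58
eef_pos: [423.3, 219.1, 152.8]
ee_rot: [0.69, -0.156, 0.689, 0.156]
force: [-1.2, -0.4, 2.3]
grip_width: 0.339
time_s: 35.95
eef_pos: [423.5, 219.2, 355.1]
ee_rot: [0.691, -0.156, 0.688, 0.156]
force: [-0.3, -0.4, -0.6]
grip_width: 0.683
time_s: 36.95
eef_pos: [175.2, 343.9, 352.1]
ee_rot: [0.689, -0.156, 0.69, 0.156]
force: [-0.8, 1.5, -0.3]
grip_width: 0.686
t 37.05 pos [175.4 343.8 352.4] jawyaw 115.4 xaxis [-0. -0. -1.] q [ 0.79 -0.07  1.64 -0.    1.57 -1.22] grip 0.69 F [-0.3  0.2  0.5]
```

View pics/s22.png

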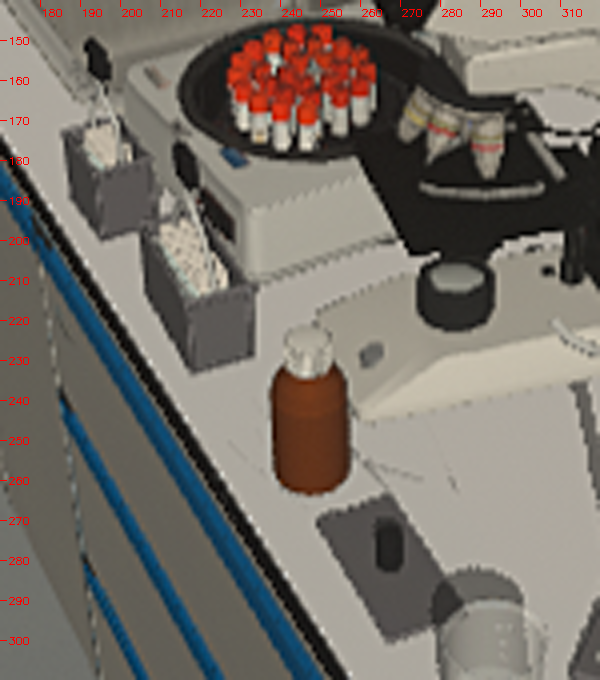

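View pics/t22.png

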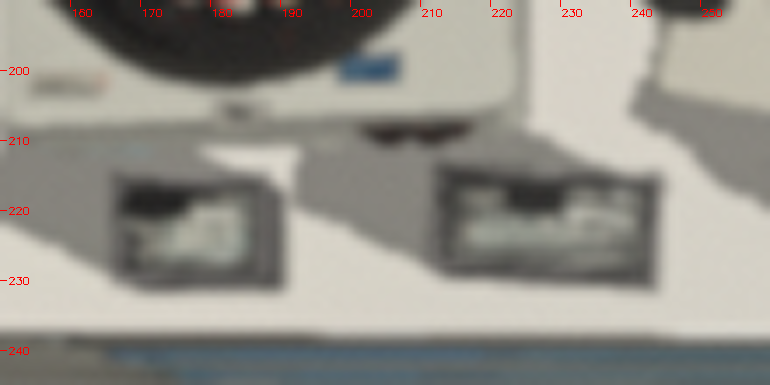

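View pics/t23.png

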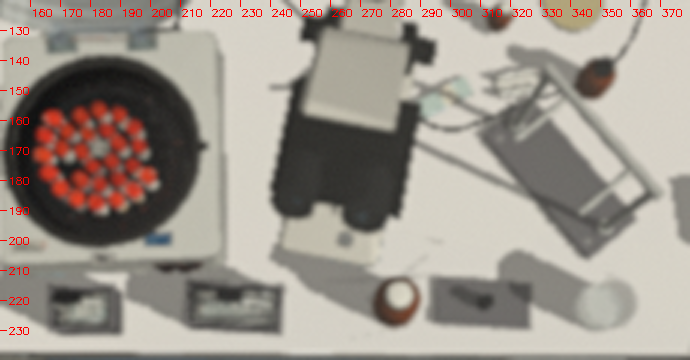

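```bash
python3 - <<'E'
from edge import *
s=load("side12.pkl");t=load("top12.pkl")
def blob(c,x0,y0,x1,y1,th=60):
    g=c["image"].max(axis=2)[y0:y1,x0:x1];n,l,st,ce=cv2.connectedComponentsWithStats((g<th).astype(np.uint8))
    k=max(range(1,n),key=lambda i:st[i][4]);return ce[k]+[x0,y0],st[k][4]
for nm,a,b in [("short",(187,146,199,164),(163,213,178,223)),("long",(209,173,221,189),(220,212,233,222)),("lid",(260,265,275,286),(302,212,320,228))]:
    A,B=blob(s,*a),blob(t,*b);print(nm,A,B,tri([s,t],[A[0],B[0]]))
meas(t,range(220,242),(224,236),range(218,229),(238,250),120,155)
meas(t,range(171,188),(226,236),range(222,229),(184,198),80,150)
E
```

```text
short (array([194.1, 155. ]), np.int32(48)) (array([171.8, 218.3]), np.int32(30)) (array([424.7, 218.7, 157.7]), [1.6478500270604306, 1.6478500270605365])
long (array([216.1, 181.2]), np.int32(57)) (array([225.8, 217.7]), np.int32(21)) (array([428.4,  27.9, 157.7]), [1.0474339079043515, 1.0474339079042354])
lid (array([266.9, 276. ]), np.int32(85)) (array([311., 220.]), np.int32(7)) (array([ 438. , -295.1,   25.4]), [0.608355801813456, 0.6083558018135302])
bottom edge slope yaw(deg of y axis) 87.20 resid 0.2776673125709131 right edge dy/dx deg -1.9566627916598271
centre [427.3  28.1] [[220.0, 229.68965517241378], [241.0, 230.9607843137255]] [[244.0, 218.0], [243.54761904761904, 228.0]]
bottom edge slope yaw(deg of y axis) 91.26 resid 0.24427827955942807 right edge dy/dx deg 2.3463939153621443
centre [422.9 218.5] [[171.0, 231.28846153846155], [187.0, 231.18367346938774]] [[190.32608695652175, 222.0], [190.34782608695653, 228.0]]
```

Both tabs sit within 2 mm of their trough centres at the seated height, and the troughs have not moved. I'm handing in.

```bash
python3 -c "
from rig import workorder;print(workorder.finish_job())"
```

```text
the job is handed in; nothing more can be done
None
```

The job is done and handed in at about 37 s of the 72 s allowed. The system reported no verdict.

**What I did:**
- **Lid:** I lifted it off by its knob and laid it flat between the bottle and the beaker, at about (438, -295) mm. That is more than 320 mm from the long trough.
- **Carriers:** I unhooked the long carrier (left hook) and then the short one (right hook). Each was lowered in small steps until the wrist force showed it had reached the trough floor, then released.

**Last checks, from both cameras:**
- **Position:** the long carrier's tab is at (428, 28) mm, against (427, 28) for its trough centre. The short carrier's tab is at (425, 219) mm, against (423, 218.5).
- **Depth:** both carriers touched the floor with the tool at the same height, about 152.7 mm. The cameras put the tab centres at 158 mm, against the 162 mm expected for a seated carrier. I put that down to the accuracy of locating the tabs in the pictures, so I acted on the contact height.
- **Surroundings:** the troughs measured the same positions as before. The lid is flat, and the bottle and beaker look untouched in the pictures, though I did not measure them again.

**What went wrong on the way:** each carrier lagged about 23° in yaw in the grip when I turned it. The pictures showed this before I lowered it, and I corrected it with a slow extra turn of about 0.4 rad. The grip width never showed the slip. I suspected the first carrier had brushed the hook, but the second did the same well clear of it, so I don't know the cause.

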